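# Stand the clay pots in their own saucers

## Task

Pick the four small clay pots (small round, large round, square and oblong) out of the clutter on the bench and stand each one upright in the clay saucer of its own shape and size, flat on the saucer's floor inside the lip, the square and oblong pots lined up with the sides of their saucers. Set the pots down, do not drop them, and leave the glass jar and the white mug standing where they are.

Things in the scene. Friction and masses are not known exactly. Their poses are not given: they have to be found in the camera images.
- pot_small: Small empty round terracotta pot, upright, loose, 46 mm high, rim 42 mm across outside, tapering to 28 mm at the base, wall 4 mm, about 50 g. The outside of the top 17 mm is an upright rim band standing proud of the body, the place to grip from outside. Origin: centre of its underside; z up.
- pot_large: Large empty round terracotta pot, upright, loose, 62 mm high, rim 66 mm across outside, tapering to 50 mm at the base, wall 4 mm, about 140 g. The outside of the top 17 mm is an upright rim band standing proud of the body, the place to grip from outside. Origin: centre of its underside; z up.
- pot_square: Empty square terracotta pot, upright, loose, 52 mm high, rim 48 x 48 mm outside, body and base 40 x 40 mm, wall 4 mm, about 90 g. The outside of the top 17 mm is an upright rim band standing proud of the body, the place to grip from outside. Origin: centre of its underside; z up, x and y square to its sides.
- pot_oblong: Empty oblong terracotta trough pot, upright, loose, 48 mm high, rim 84 mm (along its x) x 46 mm (along its y) outside, body and base 76 x 38 mm, wall 4 mm, about 120 g. The outside of the top 17 mm is an upright rim band standing proud of the body, the place to grip from outside. Origin: centre of its underside; z up, x along its length.
- saucer_small: Small round terracotta saucer for the small round pot, floor 46 mm across inside the lip, 54 mm outside. Fixed, flat on the bench. 12 mm high over all, its floor 4 mm above the bench, lip 4 mm thick. Origin: centre of its underside; z up.
- saucer_large: Large round terracotta saucer for the large round pot, floor 72 mm across inside the lip, 80 mm outside. Fixed, flat on the bench. 12 mm high over all, its floor 4 mm above the bench, lip 4 mm thick. Origin: centre of its underside; z up.
- saucer_square: Square terracotta saucer for the square pot, floor 60 x 60 mm inside the lip, 68 x 68 mm outside. Fixed, flat on the bench. 12 mm high over all, its floor 4 mm above the bench, lip 4 mm thick. Origin: centre of its underside; z up, x and y square to its sides.
- saucer_oblong: Oblong terracotta saucer for the oblong pot, floor 96 mm (along its x) x 58 mm (along its y) inside the lip, 104 x 66 mm outside. Fixed, flat on the bench. 12 mm high over all, its floor 4 mm above the bench, lip 4 mm thick. Origin: centre of its underside; z up, x along its length.
- jar: Bystander: glass jar with a steel lid, upright, loose, 54 mm across, 75 mm high. Origin: centre of its underside; z up.
- mug: Bystander: white ceramic mug, upright, loose, 70 mm across and 75 mm high, its handle sticking out on its y side. Origin: centre of its underside; z up, on the axis of the round body.

How it is judged:
By the outcome, as a careful person would: the job done as asked, in the order asked, and still so for the second after the job is handed in, with the robot touching nothing.
It also fails if it takes over 112 s, if anything falls off the work surface, if the arm or the gripper's body presses on something with over 40 N, if the wrist force passes 120 N, or if a joint passes its speed limit or range.

## Robot

A 6-joint arm with a two-finger parallel gripper is mounted at the origin on the work surface. World frame = base frame: x ahead of the robot, y to its left, z up, the work surface at z = 0. Lengths are in mm, angles in rad, forces in N, time in s.
With the tool pointing down it reaches from about 275 to 1000 mm from the base axis. Payload 8.4 kg.
Tool frame: the origin (TCP) lies midway between the tips of the shut fingers; the grasp point (between the pads) lies 19 mm behind it; y points along the fingers, z is the direction in which the jaws open and shut, and the axes are right-handed (so a half turn about y gives the same grasp; the last joint's range is limited). The gripper opens to 85 mm and grips with 20 to 120 N. Pads are 22 mm wide; open, the fingers measure 114 mm over their backs; the gripper's body (76 mm by 85 mm) begins 54 mm behind the grasp point. The pads swing forward as they close: fully open they stand 13 mm farther back than shut.
Start: joints at [-1.17, 0.353, 1.633, -0, 1.155, -0.002], TCP at [244.996, -574.982, 231.281] pointing down, gripper open.
Joint ranges: [-2.63, 2.63], [-0.92, 2.1], [0.06, 2.66], [-1.3, 4.44], [0, 2.69], [-3.02, 3.02]. Speed limits (rad/s): [2.22, 2.22, 2.79, 3.14, 3.14, 3.14].

## Interface

Orientations are given as [roll, pitch, yaw] about the fixed x, y, z axes, in that order (R = Rz(yaw) Ry(pitch) Rx(roll)).
In Python, from rig import r, imaging gives the robot as it stands. The module is installed in compiled form; this text tells all that it offers.
- The arm moves only by the tool send_rows, never from a script. Its argument "series" is a list of rows, each a list of 6 numbers: the shift along the tool's x, y, z in m, then the turn, a rotation vector about the tool's x, y, z in degrees. In form: [[dx, dy, dz, ax, ay, az], ...]. A call has 1 to 8 rows; each row shifts and turns the commanded pose from where the row before left it, along the tool's axes as they then stand; what a row does not reach is not made up. A row lasts 1/10 s, in which the tool goes at most 50 mm and 8.59 degrees, less where a joint would pass 70% of its speed; a pose out of reach is approached as far as the arm can. A call is refused whole if a number of a shift passes 0.05 or a number of a turn 8.59, either way. A call with a gripper value outside its range is refused whole. "gripper" is the opening, from 0 (shut) to 1 (fully open), set as the call begins (left out, the last holds). The fingers move at their own pace and stop on an object; "squeeze" is the grip in N (left out, the last holds). Time passes only in rows, so rows that do not move let the fingers close. It gives the time, the measured TCP pose, the force and the opening at its end, in the units of the state.
- r.sense(): the state, without advancing time (a new reading comes with each control period).
- imaging.grab_frame(name): name is "side" or "top" or "wrist"; returns a dict with "frame" (480x640x3 uint8, red, green, blue), "depth" (480x640 float32, mm along the optical axis (not along the pixel's ray), 0 where there is no reading), "intrinsics" (3x3 intrinsics, pixels), "origin" and "rotation" of the camera in the world. Camera axes: x right, y down, z forward; pixel columns grow to the right and rows downward; lengths in mm; the calibration is good to about 2 mm. A picture is of the moment at which its call begins.
- r.sign_off(): hands the job in, once; it reports no verdict.
The state is a dict: "clock": time; "qpos": joint angles; "qvel": joint speeds; "joint_efforts": joint torques, N m; "eef_pos": TCP position; "tcp_rot": TCP orientation; "contact_force": force on the tool from outside, world axes, zero at the start; "wrist_torque": the same for the moment, N m; "opening": opening from 0.0 (shut) to 1.0 (fully open).
Only numpy, scipy, OpenCV 4.12 (cv2) and the standard library are available. Lean on these libraries where they do the work, as an engineer would, in place of code of your own. Each camera call takes 0.05 s, during which the arm holds its last target.

## Working session

There is one attempt and no reset: what is moved stays moved. The work goes in short steps, Python scripts to look and compute and a tool call to move; the robot and the scene stay as the last step left them, time stands still between calls to the robot, and variables do not carry over. Pictures are saved under pics/ and viewed, and the job is handed in when it is done.

Besides the shell and the picture viewer there is one more tool, called as a command line: name --pt "numbers of a row" for each row, then --argument value for the rest. send_rows: Moves the arm, as the interface text tells. Its arguments: {"type":"object","properties":{"series":{"type":"array","items":{"type":"array","items":{"type":"number"}}},"gripper":{"type":"number"},"squeeze":{"type":"number"}},"required":["series"]}

```bash
ls; mkdir -p pics; python3 - <<'E'
from rig import r, imaging
import cv2, numpy as np
print(r.sense())
for n in ["side","top","wrist"]:
    f=imaging.grab_frame(n)
    cv2.imwrite(f"pics/{n}0.png",f["frame"][:,:,::-1])
    np.savez(f"pics/{n}0.npz",**f)
    print(n,f["intrinsics"],f["origin"],f["rotation"])
E
```

```text
pics
{'clock': 0.0, 'qpos': array([-1.17039090e+00,  3.53667324e-01,  1.63416586e+00, -9.38403547e-06,
        1.15521683e+00, -2.42991680e-03]), 'qvel': array([ 0.00091312, -0.00065146, -0.00068293,  0.00043598, -0.00010957,
       -0.00083007]), 'joint_efforts': array([ 1.06516669e-03, -6.05235171e+01, -3.42059362e+01,  2.09445029e-04,
        9.19329061e-03, -2.36413854e-05]), 'eef_pos': array([ 244.80206066, -574.5168166 ,  230.53614163]), 'tcp_rot': array([-1.57225371e+00, -5.03845791e-06, -2.73875352e+00]), 'contact_force': array([-0.42316419,  0.47817234,  0.04835642]), 'wrist_torque': array([-0.0225855 ,  0.00344617,  0.02758328]), 'opening': 0.9978941556895309}
side [[524.38643898   0.         325.97295711]
 [  0.         524.38643898 254.98211345]
 [  0.           0.           1.        ]] [157.11225952 772.79587567 820.87433142] [-2.31977034  0.0201814  -2.75031738]
top [[453.15985598   0.         311.04405886]
 [  0.         453.15985598 241.28644994]
 [  0.           0.           1.        ]] [351.29651096  20.84527692 988.81133755] [-2.97920761 -0.00348958 -1.54812556]
wrist [[345.36403879   0.         311.82366432]
 [  0.         345.36403879 235.67125576]
 [  0.           0.           1.        ]] [ 309.7575412  -547.55384921  373.60588419] [ 2.86190754e+00  2.06062229e-03 -1.16843812e+00]
```

View pics/top0.png

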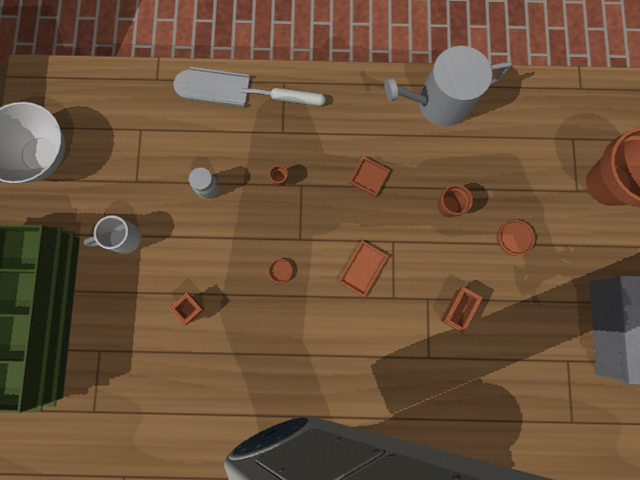

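View pics/side0.png

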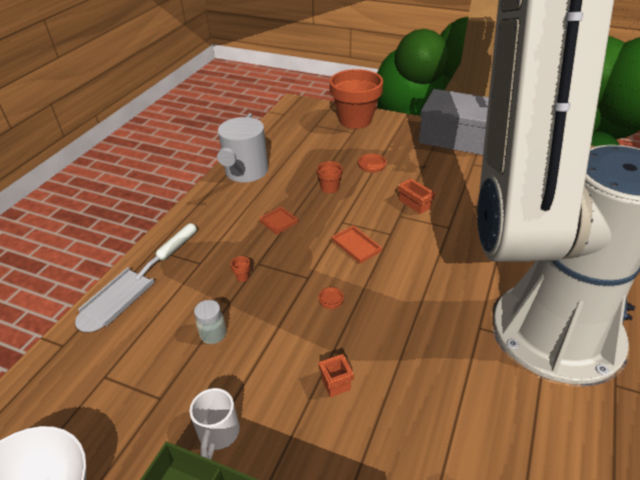

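View pics/wrist0.png

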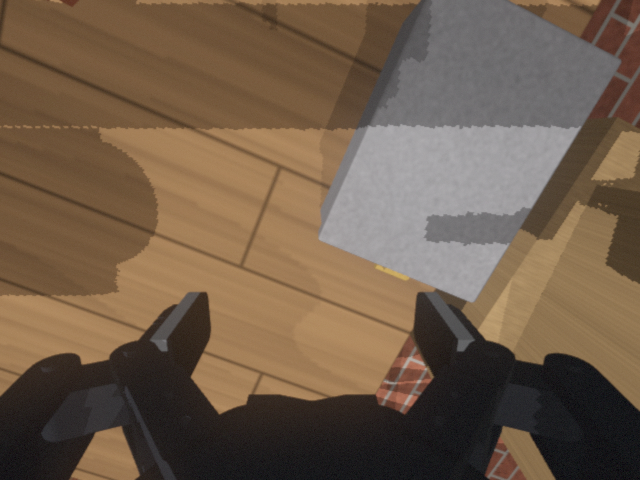

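```bash
cat > h.py <<'E'
import cv2, numpy as np
from scipy.spatial.transform import Rotation as Ro
def R(f): return Ro.from_euler('xyz',f["rotation"]).as_matrix()
def rays(f,uv):
    K=f["intrinsics"]; uv=np.asarray(uv,float).reshape(-1,2)
    d=np.c_[(uv[:,0]-K[0,2])/K[0,0],(uv[:,1]-K[1,2])/K[1,1],np.ones(len(uv))]
    return d@R(f).T
def toplane(f,uv,z):
    d=rays(f,uv); return f["origin"]+d*((z-f["origin"][2])/d[:,2])[:,None]
def proj(f,P):
    p=(np.asarray(P,float).reshape(-1,3)-f["origin"])@R(f); q=p@f["intrinsics"].T; return q[:,:2]/q[:,2:]
def cloud(f):
    v,u=np.mgrid[0:480,0:640]; d=rays(f,np.c_[u.ravel(),v.ravel()])
    return (f["origin"]+d*f["depth"].reshape(-1,1)).reshape(480,640,3)
def mask(f):
    h=cv2.cvtColor(f["frame"],cv2.COLOR_RGB2HSV)
    return ((h[...,0]<=11)|(h[...,0]>=176))&(h[...,1]>150)&(h[...,2]>35)
E
python3 - <<'E'
from h import *
f=dict(np.load("pics/top0.npz")); m=mask(f).astype(np.uint8)
P=cloud(f)
n,l,s,c=cv2.connectedComponentsWithStats(m)
for i in range(1,n):
    if s[i,4]<100: continue
    z=P[...,2][l==i]; print(i,s[i],c[i].round(),np.percentile(z,[1,10,50,90,99]).round(1),toplane(f,c[i],12).round())
im=f["frame"][150:340,160:550,::-1]
cv2.imwrite("pics/zoom0.png",cv2.resize(im,None,fx=2,fy=2,interpolation=cv2.INTER_CUBIC))
cv2.imwrite("pics/m0.png",m*255)
E
```

```text
526 [ 586  127   54   80 3063] [618. 172.] [  3.9  12.5  71.1 133.  137.1] [[ 685. -664.   12.]]
527 [349 157  41  40 943] [369. 176.] [-2.   0.9  4.  11.  14.4] [[ 662. -105.   12.]]
528 [269 165  19  21 309] [278. 175.] [-1.9  4.  31.1 45.5 47.8] [[661.  98.  12.]]
529 [438 185  35  32 867] [455. 201.] [ 0.4  3.9 39.9 61.  64.2] [[ 610. -296.   12.]]
530 [ 498  219   37   36 1054] [516. 237.] [-1.1  1.3  4.3 10.7 13.9] [[ 531. -428.   12.]]
531 [ 338  241   50   56 1471] [363. 268.] [-1.8  0.9  3.7 10.9 14. ] [[455. -92.  12.]]
532 [268 259  25  24 470] [280. 270.] [-1.   0.8  3.7 11.2 13.8] [[446.  87.  12.]]
533 [ 441  287   42   46 1061] [461. 309.] [-0.4  2.9 37.2 48.4 50.6] [[ 373. -303.   12.]]
534 [170 293  34  32 596] [186. 308.] [-1.5  2.2 47.  52.1 54.2] [[360. 283.  12.]]
```

View pics/zoom0.png

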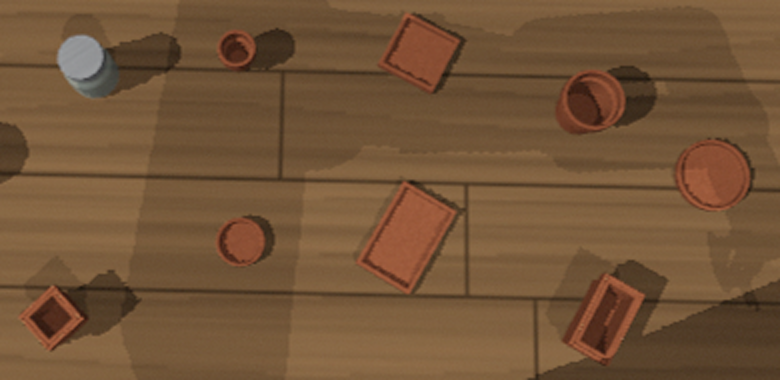

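View pics/m0.png

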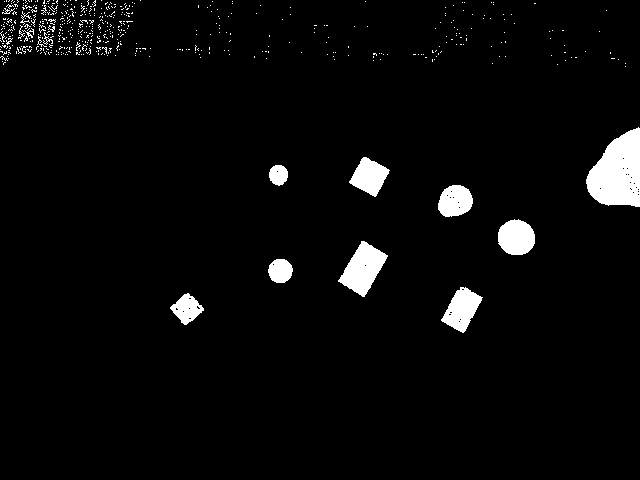

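```bash
cat >> h.py <<'E'
SPEC=dict(small=("pot",46,42,42),large=("pot",62,66,66),square=("pot",52,48,48),oblong=("pot",48,84,46),
 s_small=("s",12,54,54),s_large=("s",12,80,80),s_square=("s",12,68,68),s_oblong=("s",12,104,66))
def measure(f,l,i,H,P=None):
    """rim points: in-component pixels within 6 mm of rim height, recast on plane z=H"""
    P=cloud(f) if P is None else P
    m=(l==i)
    sel=m&(P[...,2]>H-5)&(P[...,2]<H+6)
    v,u=np.nonzero(sel)
    W=toplane(f,np.c_[u,v],H)[:,:2].astype(np.float32)
    return W
E
python3 - <<'E'
from h import *
f=dict(np.load("pics/top0.npz")); m=mask(f).astype(np.uint8)
P=cloud(f)
n,l,s,c=cv2.connectedComponentsWithStats(m)
cen=dict(small=(278,175),large=(455,201),square=(186,308),oblong=(461,309),s_small=(280,270),s_large=(516,237),s_square=(369,176),s_oblong=(363,268))
for k,(t,H,a,b) in SPEC.items():
    i=[j for j in range(1,n) if s[j,4]>100 and np.hypot(*(c[j]-cen[k]))<4][0]
    W=measure(f,l,i,H,P)
    if a==b and 'square' not in k:
        (x,y),rad=cv2.minEnclosingCircle(W); 
        # algebraic check: hull moment ellipse
        e=cv2.fitEllipse(cv2.convexHull(W)); print(k,"circ",round(x,1),round(y,1),"d",round(2*rad,1),"ell",np.round(e[0],1),np.round(e[1],1),"spec",a)
    else:
        print(k,"rect",[np.round(q,1) for q in cv2.minAreaRect(W)],"spec",a,b)
# jar, mug
E
```

```text
small circ 651.6 95.1 d 41.7 ell [651.5  95.5] [40.  41.2] spec 42
large circ 599.3 -282.8 d 67.1 ell [ 599.2 -283.7] [63.9 66.2] spec 66
square rect [array([360. , 273.8]), array([48.1, 47.4]), np.float64(44.8)] spec 48 48
oblong rect [array([ 371.6, -294.5]), array([47.1, 84.1]), np.float64(60.8)] spec 84 46
s_small circ 445.9 86.5 d 52.6 ell [445.8  86.6] [51.2 52. ] spec 54
s_large circ 530.7 -428.6 d 81.1 ell [ 531.  -428.3] [77.2 80.3] spec 80
s_square rect [array([ 662.6, -105.9]), array([67.5, 70. ]), np.float64(62.9)] spec 68 68
s_oblong rect [array([454.8, -92.9]), array([ 65.7, 104.3]), np.float64(60.4)] spec 104 66
```

```bash
cat >> h.py <<'E'
def need(r,xyz=None,jaw=None):
    s=r.sense(); M=Ro.from_euler('xyz',s["tcp_rot"]).as_matrix(); p=s["eef_pos"]
    j=np.degrees(np.arctan2(M[1,2],M[0,2]))
    print("t",round(s["clock"],2),"tcp",p.round(1),"jaw",round(j,1),"tilt",np.degrees(np.arccos(-M[2,1])).round(2),"F",s["contact_force"].round(1),"op",round(s["opening"],3),"q",s["qpos"].round(2))
    if jaw is not None:
        d=(jaw-j+90)%180-90; print("ay total",round(-d,1))
        M=Ro.from_euler('z',d,degrees=True).as_matrix()@M
    if xyz is not None: print("shift mm in tool axes (after turn)",(M.T@(np.array(xyz)-p)).round(1))
E
python3 -c "
from h import *; from rig import r
need(r,(651.6,95.3,180))"
```

```text
t 0.15 tcp [ 244.9 -574.6  230.7] jaw -66.9 tilt 0.06 F [-0.8 -0.2 -0.3] op 1.001 q [-1.17  0.35  1.63 -0.    1.16 -0.  ]
shift mm in tool axes (after turn) [-636.8   51.2 -456.8]
```

send_rows --pt "-0.02 0 -0.015 0 0 0" --pt "-0.035 0 -0.025 0 0 0" --pt "-0.035 0 -0.025 0 0 0" --pt "-0.035 0 -0.025 0 0 0" --pt "-0.035 0 -0.025 0 0 0" --pt "-0.035 0 -0.025 0 0 0" --pt "-0.035 0 -0.025 0 0 0" --pt "-0.035 0 -0.025 0 0 0" --gripper 1

```text
clock: 0.95
eef_pos: [414.8, -294.7, 231.2]
tcp_rot: [-1.571, 0.0, -2.739]
contact_force: [-0.1, 0.2, -0.9]
opening: 0.997
```

send_rows --pt "-0.035 0 -0.025 0 0 0" --pt "-0.035 0 -0.025 0 0 0" --pt "-0.035 0.005 -0.025 0 0 0" --pt "-0.035 0.01 -0.025 0 0 0" --pt "-0.035 0.01 -0.025 0 0 0" --pt "-0.035 0.01 -0.025 0 0 0" --pt "-0.035 0.01 -0.025 0 0 0" --pt "-0.035 0.006 -0.025 0 0 0"

```text
clock: 1.75
eef_pos: [593.7, -0.8, 179.3]
tcp_rot: [-1.571, -0.001, -2.739]
contact_force: [0.5, -1.2, 0.8]
opening: 0.998
```

```bash
python3 -c "
from h import *; from rig import r
need(r,(651.6,95.3,150))"
```

```text
t 1.75 tcp [593.7  -0.8 179.3] jaw -66.9 tilt 0.07 F [ 0.5 -1.2  0.8] op 0.998 q [-0.    0.36  1.75 -0.    1.03  1.16]
shift mm in tool axes (after turn) [-91.   29.2 -65.7]
```

send_rows --pt "-0.035 0.01 -0.025 0 0 0" --pt "-0.03 0.01 -0.022 0 0 0" --pt "-0.018 0.005 -0.013 0 0 0" --pt "-0.008 0.004 -0.006 0 0 0" --pt "0 0 0 0 0 0"

```text
clock: 2.25
eef_pos: [651.1, 94.1, 150.6]
tcp_rot: [-1.571, -0.001, -2.738]
contact_force: [0.2, 0.0, 0.4]
opening: 1.002
```

```bash
cat >> h.py <<'E'
def wlook(imaging,name,H,tag=None):
    f=imaging.grab_frame("wrist"); cv2.imwrite("pics/%s.png"%name,f["frame"][:,:,::-1]); np.savez("pics/%s.npz"%name,**f)
    m=mask(f).astype(np.uint8); P=cloud(f); n,l,s,c=cv2.connectedComponentsWithStats(m)
    for i in range(1,n):
        if s[i,4]<400: continue
        W=measure(f,l,i,H,P)
        if len(W)<50: continue
        e=cv2.minEnclosingCircle(W); q=cv2.minAreaRect(W)
        print("blob px",c[i].round(),"bbox",s[i,:4],"circ",np.round(e[0],1),"d",round(2*e[1],1),"rect",np.round(q[0],1),np.round(q[1],1),round(q[2],1))
    return f
E
python3 -c "
from h import *; from rig import r,imaging
wlook(imaging,'w1',46)
need(r,(651.6,95.3,24))"
```

```text
t 2.3 tcp [650.8  93.2 151. ] jaw -66.9 tilt 0.07 F [-0.6 -0.8  0.3] op 1.002 q [ 0.14  0.48  1.63 -0.    1.03  1.31]
shift mm in tool axes (after turn) [ -1.8 127.   -1.7]
```

View pics/w1.png

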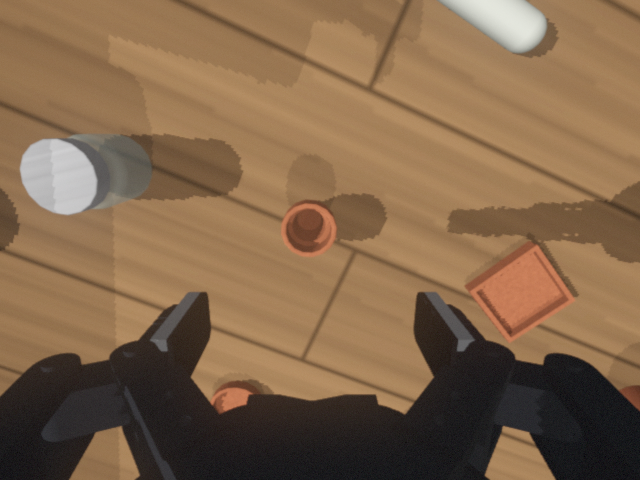

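```bash
python3 -c "
from h import *
f=dict(np.load('pics/w1.npz')); P=cloud(f)
h=cv2.cvtColor(f['frame'],cv2.COLOR_RGB2HSV)
for p in [(288,228),(290,240),(310,250),(520,290),(200,400)]: print(p,h[p[1],p[0]],P[p[1],p[0]].round(1),f['depth'][p[1],p[0]])
print(f['origin'],f['rotation'])
"
```

```text
(288, 228) [  9 144 119] [644.8 111.6  31.2] 271.282
(290, 240) [ 10 146 101] [638.9 106.9  39.5] 265.24298
(310, 250) [  9 142 111] [638.4  90.   42.6] 264.2885
(520, 290) [ 10 145 194] [716.1 121.4 293.5] 0.0
(200, 400) [ 8 91 45] [658.6 122.1 234.1] 71.61971
[716.0974157  121.40670656 293.45126145] [ 2.86067363e+00  9.66092751e-04 -1.16744624e+00]
```

```bash
sed -i 's/>150)&(h\[...,2\]>35)/>s)\&(h[...,2]>35)/; s/def mask(f):/def mask(f,s=150):/; s/m=mask(f).astype(np.uint8); P=cloud(f); n/m=mask(f,115).astype(np.uint8); P=cloud(f); n/' h.py; cat >> h.py <<'E'
def wan(f,H,lo=6,hi=6):
    m=mask(f,120).astype(np.uint8); P=cloud(f); n,l,s,c=cv2.connectedComponentsWithStats(m)
    P[f["depth"]<=0]=1e4
    for i in range(1,n):
        if s[i,4]<500: continue
        z=P[...,2][l==i]; z=z[z<1000]
        W=measure(f,l,i,H,P)
        if len(W)<50: continue
        e=cv2.minEnclosingCircle(W); q=cv2.minAreaRect(W)
        print("blob px",c[i].round(),"bbox",s[i,:4],"zpct",np.percentile(z,[5,50,95,99]).round(1),"n",len(W),"circ",np.round(e[0],1),"d",round(2*e[1],1),"rect",np.round(q[0],1),np.round(q[1],1),round(q[2],1))
def wlook(imaging,name,H):
    f=imaging.grab_frame("wrist"); cv2.imwrite("pics/%s.png"%name,f["frame"][:,:,::-1]); np.savez("pics/%s.npz"%name,**f); wan(f,H)
E
python3 -c "
from h import *
f=dict(np.load('pics/w1.npz')); wan(f,46); print(); wan(f,12)
cv2.imwrite('pics/m1.png',mask(f,120)*255)
"
```

```text
blob px [309. 228.] bbox [281 200  56  57] zpct [ 4.8 30.9 46.9 47.4] n 901 circ [653.9  98.2] d 42.4 rect [653.9  98. ] [41.5 40.5] 41.7

blob px [309. 228.] bbox [281 200  56  57] zpct [ 4.8 30.9 46.9 47.4] n 175 circ [651.7  97.6] d 24.0 rect [650.1  97. ] [19.  23.5] 23.1
blob px [520. 291.] bbox [465 241 110 102] zpct [ 3.   4.6 12.6 13.2] n 1883 circ [ 664.9 -102. ] d 98.5 rect [ 664.9 -102. ] [72.4 68.4] 62.9
blob px [232. 396.] bbox [209 381  51  35] zpct [  3.3   4.9 225.3 229.7] n 277 circ [459.1  95.7] d 48.0 rect [464.  100.2] [19.1 47.7] 42.8[ WARN:0@0.972] global loadsave.cpp:1063 imwrite_ Unsupported depth image for selected encoder is fallbacked to CV_8U.
```

send_rows --pt "-0.0037 0.01 -0.0027 0 0 0" --pt "0 0.025 0 0 0 0" --pt "0 0.03 0 0 0 0" --pt "0 0.03 0 0 0 0" --pt "0 0.025 0 0 0 0" --pt "0 0.012 0 0 0 0" --pt "0 0.002 0 0 0 0"

```text
clock: 3.0
eef_pos: [652.5, 96.8, 15.9]
tcp_rot: [-1.571, -0.002, -2.74]
contact_force: [0.9, 0.8, 0.5]
opening: 0.997
```

```bash
python3 -c "
from h import *; from rig import r,imaging
need(r,(653,97,17))
wlook(imaging,'w2',46)"
```

```text
t 3.0 tcp [652.5  96.8  15.9] jaw -67.0 tilt 0.15 F [0.9 0.8 0.5] op 0.997 q [ 0.14  0.66  1.68 -0.    0.8   1.31]
shift mm in tool axes (after turn) [-0.5 -1.1 -0. ]
blob px [310. 320.] bbox [255 256 111 123] zpct [ 6.1 36.6 46.7 47.2] n 4052 circ [654.4  98.3] d 43.6 rect [654.3  98.4] [42.9 40.7] 41.8
```

View pics/w2.png

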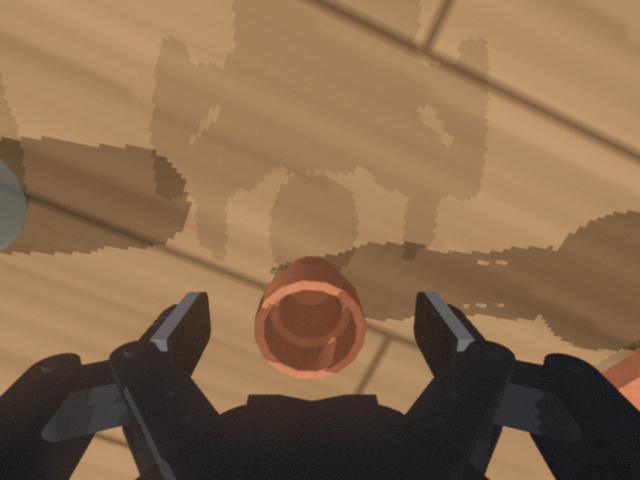

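send_rows --pt "0 0 0 0 0 0" --pt "0 0 0 0 0 0" --pt "0 0 0 0 0 0" --pt "0 0 0 0 0 0" --pt "0 0 0 0 0 0" --pt "0 0 0 0 0 0" --pt "0 0 0 0 0 0" --pt "0 0 0 0 0 0" --gripper 0 --squeeze 25

```text
clock: 3.85
eef_pos: [654.5, 97.9, 18.6]
tcp_rot: [-1.57, 0.002, -2.739]
contact_force: [-0.8, 0.0, 7.5]
opening: 0.485
```

```bash
python3 -c "
from h import *; from rig import r,imaging
need(r,(653,97,17))
wlook(imaging,'w3',46)"
```

```text
t 3.85 tcp [654.5  97.9  18.6] jaw -66.9 tilt 0.11 F [-0.8  0.   7.5] op 0.485 q [ 0.15  0.65  1.68 -0.    0.8   1.31]
shift mm in tool axes (after turn) [1.8 1.6 0.2]
blob px [312. 322.] bbox [257 260 112 119] zpct [ 6.3 36.8 46.8 47.2] n 3970 circ [654.8  97.8] d 43.6 rect [654.6  97.7] [42.4 41.7] 63.9
```

View pics/w3.png

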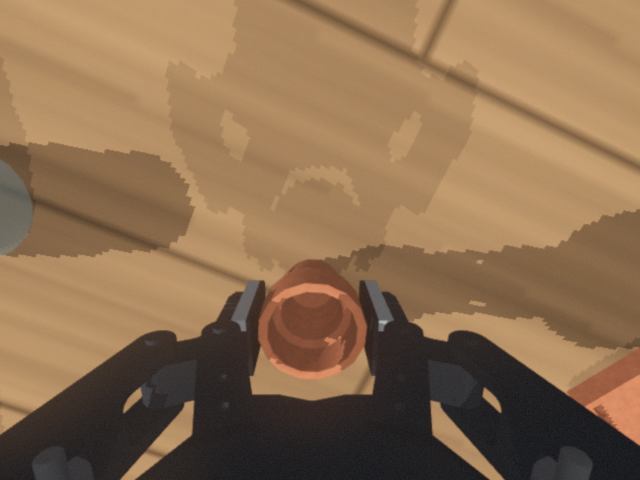

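send_rows --pt "0 -0.005 0 0 0 0" --pt "0 -0.015 0 0 0 0" --pt "0 -0.025 0 0 0 0" --pt "0 -0.015 0 0 0 0"

```text
clock: 4.3
eef_pos: [654.6, 97.9, 79.9]
tcp_rot: [-1.57, 0.002, -2.739]
contact_force: [0.5, -0.1, -0.3]
opening: 0.482
```

```bash
python3 -c "
from h import *; from rig import r,imaging
need(r,(448,88.8,75))
wlook(imaging,'w4',46)"
```

```text
t 4.3 tcp [654.6  97.9  79.9] jaw -66.9 tilt 0.13 F [ 0.5 -0.1 -0.3] op 0.482 q [0.15 0.57 1.66 0.   0.91 1.31]
shift mm in tool axes (after turn) [193.6   4.4 -72.6]
```

View pics/w4.png

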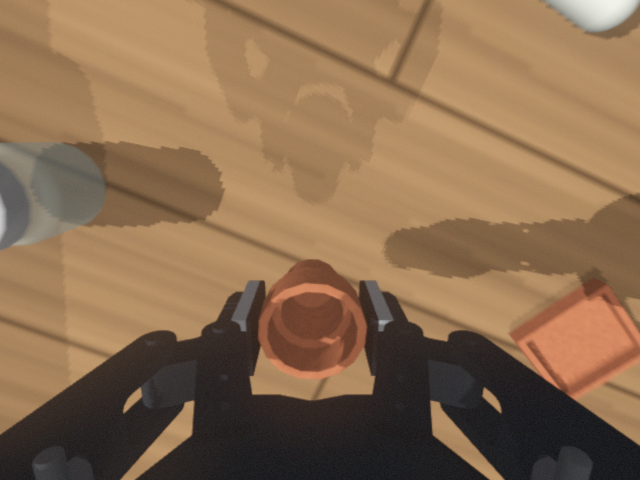

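send_rows --pt "0.02 0 -0.0075 0 0 0" --pt "0.035 0 -0.013 0 0 0" --pt "0.04 0 -0.015 0 0 0" --pt "0.04 0 -0.015 0 0 0" --pt "0.035 0.002 -0.013 0 0 0" --pt "0.018 0.002 -0.007 0 0 0" --pt "0.0055 0 -0.002 0 0 0" --pt "0 0 0 0 0 0"

```text
clock: 5.15
eef_pos: [447.5, 88.7, 73.7]
tcp_rot: [-1.571, 0.001, -2.738]
contact_force: [-0.0, -0.8, -0.6]
opening: 0.483
```

```bash
python3 -c "
from h import *; from rig import r,imaging
need(r,(448,88.8,23))
wlook(imaging,'w5',12)"
```

```text
t 5.15 tcp [447.5  88.7  73.7] jaw -66.9 tilt 0.05 F [-0.  -0.8 -0.6] op 0.483 q [ 0.19  0.33  2.12 -0.    0.7   1.36]
shift mm in tool axes (after turn) [-0.5 50.7  0.1]
blob px [311. 299.] bbox [257 212 113 167] zpct [  3.9  85.1 101.7 102.2] n 1186 circ [447.3  89.2] d 53.2 rect [451.9  91.4] [42.7 52.2] 24.0
blob px [ 13. 259.] bbox [  0 219  40  73] zpct [ 1.2 10.4 25.5 29.1] n 737 circ [372.2 262.6] d 37.8 rect [372.5 262.3] [36.2 13. ] 43.2
blob px [570. 324.] bbox [474 255 166 134] zpct [ 3.   4.5 12.4 13.4] n 3377 circ [462.9 -87.6] d 107.9 rect [462.1 -91.6] [71.  91.5] 60.3
```

View pics/w5.png

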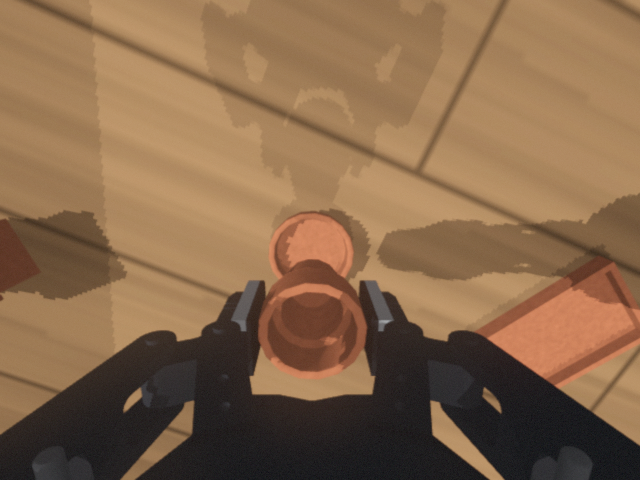

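send_rows --pt "0 0.012 0 0 0 0" --pt "0 0.016 0 0 0 0" --pt "0 0.012 0 0 0 0" --pt "0 0.005 0 0 0 0" --pt "0 0.002 0 0 0 0" --pt "0 0.0015 0 0 0 0" --pt "0 0.001 0 0 0 0" --pt "0 0 0 0 0 0"

```text
clock: 6.0
eef_pos: [447.6, 88.7, 24.1]
tcp_rot: [-1.571, 0.001, -2.739]
contact_force: [-0.0, 0.2, 0.1]
opening: 0.491
```

send_rows --pt "0 0.0007 0 0 0 0" --pt "0 0.0007 0 0 0 0" --pt "0 0 0 0 0 0"

```text
clock: 6.3
eef_pos: [447.5, 88.7, 22.6]
tcp_rot: [-1.571, 0.001, -2.739]
contact_force: [-0.5, 0.4, 1.1]
opening: 0.485
```

send_rows --pt "0 0.0006 0 0 0 0" --pt "0 0.0004 0 0 0 0" --pt "0 0 0 0 0 0"

```text
clock: 6.6
eef_pos: [447.7, 88.8, 22.5]
tcp_rot: [-1.571, 0.001, -2.739]
contact_force: [-4.0, -0.1, 18.8]
opening: 0.485
```

send_rows --pt "0 -0.0005 0 0 0 0" --pt "0 0 0 0 0 0" --pt "0 0 0 0 0 0" --pt "0 0 0 0 0 0" --pt "0 0 0 0 0 0" --pt "0 -0.005 0 0 0 0" --pt "0 -0.03 0 0 0 0" --pt "0 -0.045 0 0 0 0" --gripper 1

```text
clock: 7.4
eef_pos: [445.4, 88.2, 101.3]
tcp_rot: [-1.572, -0.005, -2.739]
contact_force: [0.8, -0.1, -0.3]
opening: 1.003
```

```bash
python3 -c "
from h import *; from rig import r,imaging
wlook(imaging,'w6',50)
need(r,(599.3+2.3,-283.2+2.3,150))"
```

```text
blob px [312. 246.] bbox [273 202  78  91] zpct [ 3.3 31.8 50.6 51.2] n 1485 circ [447.2  88.8] d 42.7 rect [447.3  88.7] [42.2 40.6] 21.5
blob px [ 23. 249.] bbox [  0 209  64  87] zpct [ 9.4 30.3 52.5 53.1] n 859 circ [367.8 258.8] d 38.5 rect [369.  250.9] [38.5 16. ] 8.8
t 7.45 tcp [449.7  89.1 108.5] jaw -66.9 tilt 0.3 F [3.5 0.9 5.7] op 1.001 q [0.19 0.26 2.09 0.   0.78 1.36]
shift mm in tool axes (after turn) [  5.1 -41.1 400. ]
```

View pics/w6.png

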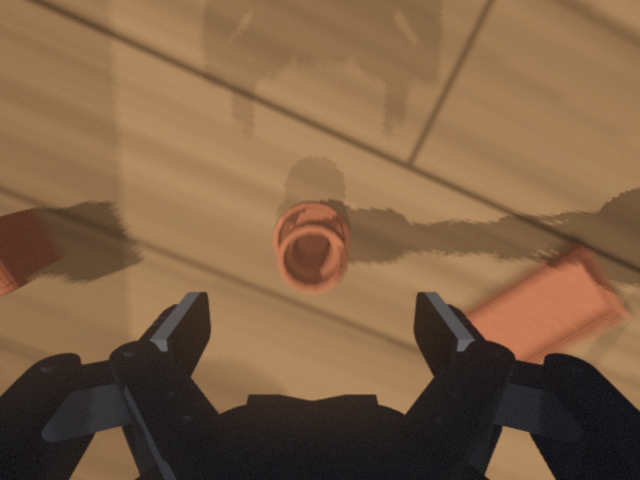

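send_rows --pt "0 -0.015 0.02 0 0 0" --pt "0.001 -0.015 0.04 0 0 0" --pt "0.001 -0.01 0.045 0 0 0" --pt "0.001 0 0.048 0 0 0" --pt "0.001 0 0.048 0 0 0" --pt "0.001 0 0.048 0 0 0" --pt "0 0 0.048 0 0 0" --pt "0 0 0.045 0 0 0"

```text
clock: 8.25
eef_pos: [577.2, -230.3, 142.3]
tcp_rot: [-1.571, 0.0, -2.739]
contact_force: [1.4, 1.7, -0.2]
opening: 1.0
```

send_rows --pt "0 0 0.03 0 0 0" --pt "0 0 0.02 0 0 0" --pt "0 0 0.008 0 0 0" --pt "0 0 0 0 0 0" --pt "0 0 0 0 0 0"

```text
clock: 8.75
eef_pos: [598.9, -280.3, 141.8]
tcp_rot: [-1.572, -0.0, -2.739]
contact_force: [0.1, 0.4, -0.1]
opening: 1.004
```

```bash
python3 -c "
from h import *; from rig import r,imaging
wlook(imaging,'w7',62)
need(r,(599.3+2.3,-283.2+2.3,26))"
```

```text
blob px [316. 241.] bbox [268 193  97  96] zpct [ 4.7 44.5 62.6 63.3] n 1844 circ [ 601.  -282.4] d 66.1 rect [ 600.8 -282.3] [65.8 64.2] 25.4
t 8.8 tcp [ 599.  -280.1  141.9] jaw -66.9 tilt 0.05 F [0.3 0.4 0.2] op 0.996 q [-0.44  0.5   1.62  0.    1.02  0.73]
shift mm in tool axes (after turn) [ -2.2 115.9   1.8]
```

View pics/w7.png

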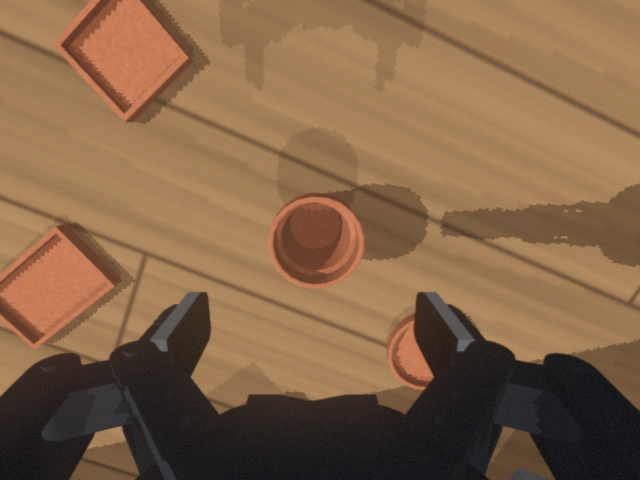

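send_rows --pt "-0.0009 0.008 0.0027 0 0 0" --pt "0 0.02 0 0 0 0" --pt "0 0.025 0 0 0 0" --pt "0 0.025 0 0 0 0" --pt "0 0.02 0 0 0 0" --pt "0 0.012 0 0 0 0" --pt "0 0.005 0 0 0 0" --pt "0 0 0 0 0 0"

```text
clock: 9.6
eef_pos: [601.2, -283.1, 26.5]
tcp_rot: [-1.571, -0.0, -2.738]
contact_force: [-0.1, -0.2, -0.6]
opening: 1.004
```

```bash
python3 -c "
from h import *; from rig import r,imaging
wlook(imaging,'w8',62)
need(r,(600.9,-282.2,27))"
```

```text
blob px [310. 324.] bbox [219 232 183 169] zpct [ 5.1 45.7 62.5 63.2] n 5523 circ [ 601.7 -282.1] d 66.9 rect [ 605.8 -281. ] [58.3 64.5] 19.9
t 9.65 tcp [ 601.7 -283.4   27.3] jaw -66.9 tilt 0.02 F [-0.2 -0.1  0.1] op 1.0 q [-0.44  0.64  1.67  0.    0.83  0.73]
shift mm in tool axes (after turn) [ 0.2  0.3 -1.4]
```

View pics/w8.png

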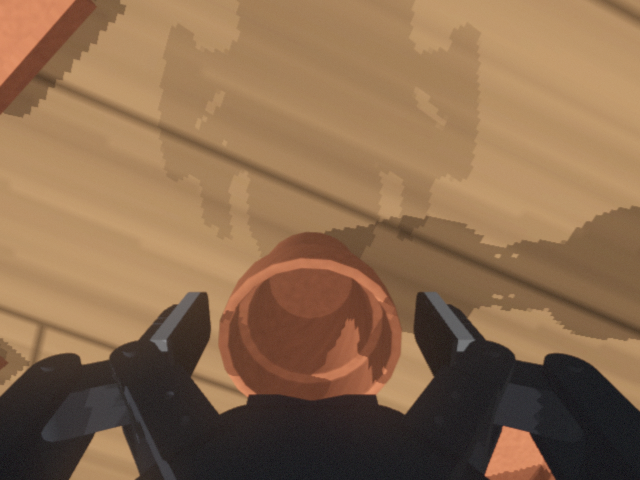

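Large pot sits centred between the pads (310,330), so I close on it.

send_rows --pt "0 0 0 0 0 0" --pt "0 0 0 0 0 0" --pt "0 0 0 0 0 0" --pt "0 0 0 0 0 0" --pt "0 0 0 0 0 0" --pt "0 0 0 0 0 0" --gripper 0 --squeeze 30

```text
clock: 10.25
eef_pos: [602.0, -283.7, 28.4]
tcp_rot: [-1.57, 0.001, -2.739]
contact_force: [-1.5, 1.6, 5.7]
opening: 0.765
```

```bash
python3 -c "
from h import *; from rig import r,imaging
wlook(imaging,'w9',62)
need(r,(600.9,-282.2,27))"
```

```text
blob px [312. 323.] bbox [221 232 182 169] zpct [ 5.1 45.9 62.5 63.2] n 5682 circ [ 602.4 -283.7] d 66.9 rect [ 605.3 -282. ] [59.3 65.4] 27.2
t 10.3 tcp [ 602.  -283.7   28.4] jaw -66.9 tilt 0.1 F [-1.7  1.5  5.7] op 0.766 q [-0.44  0.64  1.67  0.    0.83  0.73]
shift mm in tool axes (after turn) [ 0.5  1.4 -1.8]
```

send_rows --pt "0 -0.005 0 0 0 0" --pt "0 -0.015 0 0 0 0" --pt "0 -0.025 0 0 0 0" --pt "0 -0.015 0 0 0 0"

```text
clock: 10.7
eef_pos: [602.2, -284.0, 89.6]
tcp_rot: [-1.569, 0.002, -2.739]
contact_force: [-0.0, -0.2, -3.0]
opening: 0.762
```

```bash
python3 -c "
from h import *; from rig import r,imaging
need(r,(530.8+2,-428.5+1.5,85))
wlook(imaging,'w10',122)"
```

```text
t 10.7 tcp [ 602.2 -284.    89.6] jaw -66.9 tilt 0.14 F [-0.  -0.2 -3. ] op 0.762 q [-0.44  0.56  1.65 -0.    0.93  0.73]
shift mm in tool axes (after turn) [119.9   4.6 104.4]
blob px [312. 323.] bbox [221 233 183 168] zpct [ 66.3 107.  123.7 124.4] n 6234 circ [ 602.2 -284.2] d 67.7 rect [ 605.3 -282.9] [60.4 66.5] 23.0
```

View pics/w10.png

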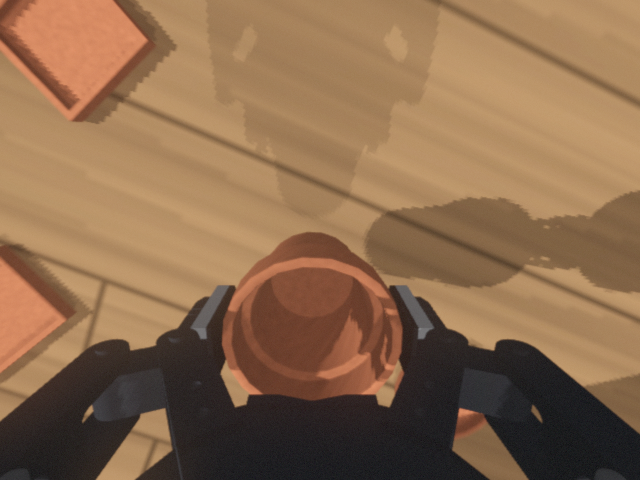

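send_rows --pt "0.012 0 0.01 0 0 0" --pt "0.025 0 0.022 0 0 0" --pt "0.03 0 0.026 0 0 0" --pt "0.028 0 0.025 0 0 0" --pt "0.018 0 0.015 0 0 0" --pt "0.007 0.002 0.0065 0 0 0" --pt "0 0 0 0 0 0" --pt "0 0 0 0 0 0"

```text
clock: 11.55
eef_pos: [531.7, -425.9, 84.2]
tcp_rot: [-1.572, -0.0, -2.739]
contact_force: [-0.1, -0.3, -1.7]
opening: 0.766
```

```bash
python3 -c "
from h import *; from rig import r,imaging
wlook(imaging,'w11',12)
need(r,(530.8+2,-428.5+1.5,35))"
```

```text
blob px [630. 210.] bbox [617 159  23  99] zpct [ 3.  11.1 21.4 23.2] n 874 circ [ 634.9 -607.8] d 61.5 rect [ 631.7 -603.6] [61.5 10.6] 37.7
blob px [312. 305.] bbox [221 189 183 212] zpct [  4.1  94.3 118.1 118.9] n 1362 circ [ 532.  -427.3] d 78.9 rect [ 545.7 -422. ] [48.9 78.5] 21.5
blob px [ 44. 365.] bbox [  0 319 108 102] zpct [  3.9  27.9  49.1 155.1] n 641 circ [ 376.1 -285. ] d 87.7 rect [ 375.8 -285.1] [18.5 86.7] 60.9
t 11.6 tcp [ 532.1 -425.6   84.4] jaw -66.9 tilt 0.06 F [-0.2 -0.1 -1.8] op 0.765 q [-0.68  0.59  1.61  0.    0.94  0.49]
shift mm in tool axes (after turn) [-0.1 49.4  1.6]
```

View pics/w11.png

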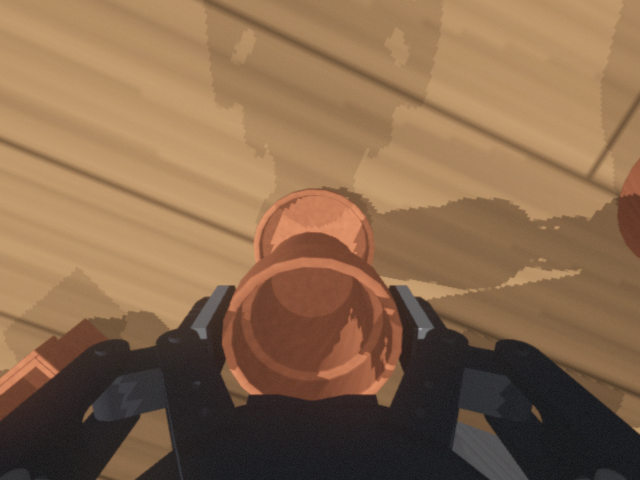

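send_rows --pt "0 0.008 0.0015 0 0 0" --pt "0 0.015 0 0 0 0" --pt "0 0.013 0 0 0 0" --pt "0 0.007 0 0 0 0" --pt "0 0.003 0 0 0 0" --pt "0 0.002 0 0 0 0" --pt "0 0.001 0 0 0 0" --pt "0 0 0 0 0 0"

```text
clock: 12.4
eef_pos: [532.7, -428.2, 36.2]
tcp_rot: [-1.57, 0.0, -2.739]
contact_force: [0.1, 0.1, -1.9]
opening: 0.762
```

send_rows --pt "0 0.0008 0 0 0 0" --pt "0 0.0008 0 0 0 0" --pt "0 0.0004 0 0 0 0" --pt "0 0 0 0 0 0"

```text
clock: 12.8
eef_pos: [532.5, -428.0, 33.9]
tcp_rot: [-1.571, 0.0, -2.739]
contact_force: [0.5, 0.1, -1.4]
opening: 0.765
```

send_rows --pt "0 0.0006 0 0 0 0" --pt "0 0.0005 0 0 0 0" --pt "0 0.0004 0 0 0 0" --pt "0 0 0 0 0 0"

```text
clock: 13.2
eef_pos: [532.5, -428.0, 32.5]
tcp_rot: [-1.571, -0.0, -2.739]
contact_force: [-1.2, 0.0, -0.2]
opening: 0.769
```

send_rows --pt "0 0.0005 0 0 0 0" --pt "0 0 0 0 0 0"

```text
clock: 13.4
eef_pos: [532.5, -428.0, 32.4]
tcp_rot: [-1.571, -0.0, -2.739]
contact_force: [-2.6, 1.4, 4.1]
opening: 0.767
```

send_rows --pt "0 0 0 0 0 0" --pt "0 0 0 0 0 0" --pt "0 0 0 0 0 0" --pt "0 0 0 0 0 0" --pt "0 -0.005 0 0 0 0" --pt "0 -0.025 0 0 0 0" --pt "0 -0.035 0 0 0 0" --pt "0 -0.03 0 0 0 0" --gripper 1

```text
clock: 14.2
eef_pos: [532.6, -428.1, 128.5]
tcp_rot: [-1.571, 0.0, -2.739]
contact_force: [0.8, 0.2, -0.5]
opening: 1.0
```

```bash
python3 -c "
from h import *; from rig import r,imaging
need(r,(360+2,273.8+2.5,150),-45.2)
wlook(imaging,'w12',66)"
```

```text
t 14.2 tcp [ 532.6 -428.1  128.5] jaw -66.9 tilt 0.01 F [ 0.8  0.2 -0.5] op 1.0 q [-0.68  0.54  1.58 -0.    1.02  0.49]
ay total -21.7
shift mm in tool axes (after turn) [-375.3  -21.6 -620. ]
blob px [611. 197.] bbox [570 121  70 158] zpct [14.7 50.  80.5 84.6] n 1256 circ [ 631.9 -602.7] d 82.4 rect [ 626.8 -596.1] [82.4 16.6] 37.7
blob px [311. 243.] bbox [259 181 106 125] zpct [ 3.8 33.2 66.5 67.2] n 2208 circ [ 532.2 -428.1] d 66.2 rect [ 532.2 -428.2] [65.8 64.5] 20.9
```

View pics/w12.png

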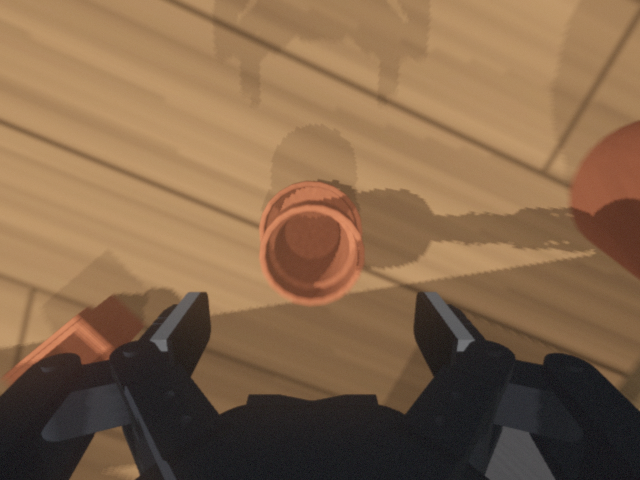

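send_rows --pt "0 -0.012 0 0 -7.3 0" --pt "0 -0.01 0 0 -7.2 0" --pt "0 0 0 0 -7.2 0" --pt "-0.012 0 -0.02 0 0 0" --pt "-0.02 0 -0.033 0 0 0" --pt "-0.024 0 -0.04 0 0 0" --pt "-0.024 0 -0.04 0 0 0" --pt "-0.024 0 -0.04 0 0 0"

```text
clock: 15.05
eef_pos: [483.9, -230.5, 149.1]
tcp_rot: [-1.57, 0.0, -2.361]
contact_force: [0.0, 0.6, 0.2]
opening: 0.997
```

send_rows --pt "-0.024 0 -0.04 0 0 0" --pt "-0.024 0 -0.04 0 0 0" --pt "-0.024 0 -0.04 0 0 0" --pt "-0.024 0 -0.04 0 0 0" --pt "-0.024 0 -0.04 0 0 0" --pt "-0.024 0 -0.04 0 0 0" --pt "-0.024 0 -0.04 0 0 0" --pt "-0.024 0 -0.04 0 0 0"

```text
clock: 15.85
eef_pos: [394.9, 132.2, 149.4]
tcp_rot: [-1.57, 0.001, -2.36]
contact_force: [0.7, 0.9, 0.0]
opening: 1.002
```

```bash
python3 -c "
from h import *; from rig import r,imaging
need(r,(360+2,273.8+2.5,140),-45.2)"
```

```text
t 15.85 tcp [394.9 132.2 149.4] jaw -45.2 tilt 0.08 F [0.7 0.9 0. ] op 1.002 q [0.32 0.14 2.14 0.   0.86 1.11]
ay total -0.0
shift mm in tool axes (after turn) [ -78.2    9.4 -125.4]
```

send_rows --pt "-0.024 0 -0.039 0 0 0" --pt "-0.022 0.003 -0.035 0 0 0" --pt "-0.017 0.003 -0.027 0 0 0" --pt "-0.011 0.003 -0.017 0 0 0" --pt "-0.004 0 -0.007 0 0 0" --pt "0 0 0 0 0 0" --pt "0 0 0 0 0 0"

```text
clock: 16.55
eef_pos: [362.8, 273.4, 140.0]
tcp_rot: [-1.571, -0.0, -2.36]
contact_force: [-0.1, -0.7, 0.4]
opening: 1.002
```

```bash
python3 -c "
from h import *; from rig import r,imaging
wlook(imaging,'w13',52)
need(r,(360+2,273.8+2.5,21),-45.2)"
```

```text
blob px [305. 235.] bbox [270 199  71  73] zpct [ 3.7 50.7 53.1 53.6] n 2643 circ [360.8 277.9] d 65.8 rect [361.  278.3] [47.9 47.6] 44.8
blob px [541. 313.] bbox [494 274  95  80] zpct [ 3.8 33.3 50.2 51. ] n 964 circ [445.3  92.3] d 43.8 rect [445.6  92.4] [43.4 40.4] 86.5
t 16.6 tcp [362.8 273.2 140. ] jaw -45.3 tilt 0.01 F [-0.6 -0.2 -0.7] op 1.001 q [ 0.64  0.21  2.07 -0.    0.86  1.43]
ay total -0.1
shift mm in tool axes (after turn) [ -1.6 119.   -2.8]
```

View pics/w13.png

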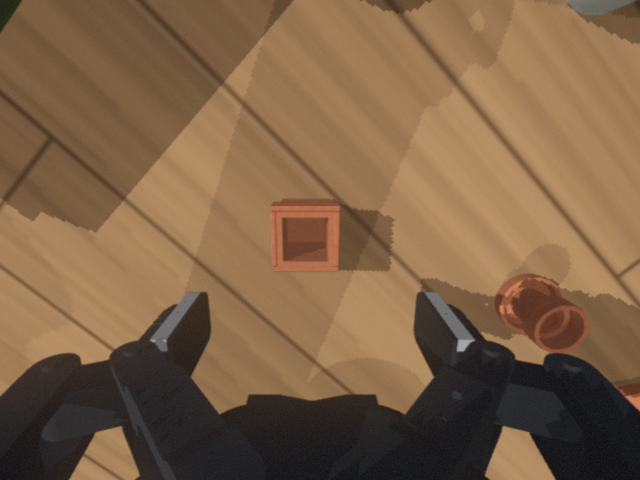

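send_rows --pt "-0.0021 0.008 -0.0044 0 0 0" --pt "0 0.02 0 0 0 0" --pt "0 0.027 0 0 0 0" --pt "0 0.027 0 0 0 0" --pt "0 0.02 0 0 0 0" --pt "0 0.011 0 0 0 0" --pt "0 0.005 0 0 0 0" --pt "0 0 0 0 0 0"

```text
clock: 17.4
eef_pos: [361.1, 278.4, 21.6]
tcp_rot: [-1.571, -0.001, -2.361]
contact_force: [-0.3, 0.2, -0.2]
opening: 0.998
```

```bash
python3 -c "
from h import *; from rig import r,imaging
wlook(imaging,'w14',52)
need(r,(361.2,277.8,22),-45.2)"
```

```text
blob px [312. 319.] bbox [244 244 136 147] zpct [ 4.7 49.2 52.9 53.4] n 9684 circ [360.9 278. ] d 67.0 rect [361.4 278.5] [49.6 47.6] 44.7
t 17.45 tcp [361.3 278.7  22.1] jaw -45.2 tilt 0.01 F [ 0.7  0.4 -0.2] op 1.001 q [0.65 0.43 2.14 0.   0.58 1.44]
ay total -0.0
shift mm in tool axes (after turn) [0.7 0.1 0.6]
```

View pics/w14.png

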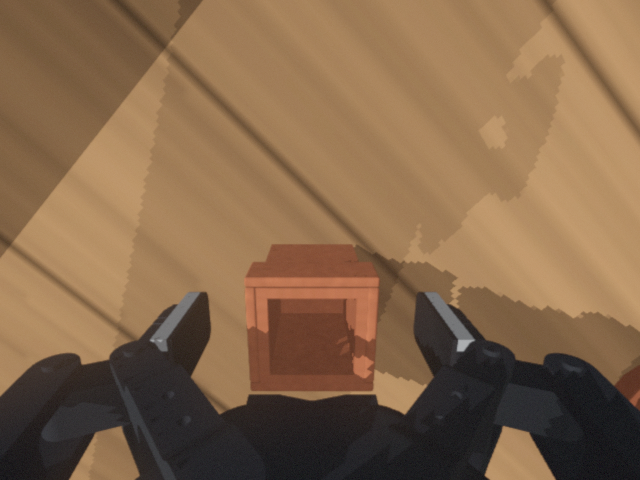

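Aligned and centred (311,320), so I grip it and lift.

send_rows --pt "0 0 0 0 0 0" --pt "0 0 0 0 0 0" --pt "0 0 0 0 0 0" --pt "0 0 0 0 0 0" --pt "0 0 0 0 0 0" --pt "0 0 0 0 0 0" --pt "0 0 0 0 0 0" --pt "0 0 0 0 0 0" --gripper 0 --squeeze 30

```text
clock: 18.25
eef_pos: [361.5, 279.0, 22.6]
tcp_rot: [-1.571, 0.001, -2.36]
contact_force: [-0.5, -1.2, 6.3]
opening: 0.556
```

send_rows --pt "0 -0.005 0 0 0 0" --pt "0 -0.02 0 0 0 0" --pt "0 -0.03 0 0 0 0" --pt "0 -0.04 0 0 0 0" --pt "0 -0.03 0 0 0 0" --pt "0 -0.01 0 0 0 0"

```text
clock: 18.85
eef_pos: [362.3, 279.7, 160.1]
tcp_rot: [-1.57, 0.005, -2.36]
contact_force: [0.9, 0.7, -0.9]
opening: 0.557
```

```bash
python3 -c "
from h import *; from rig import r,imaging
need(r,(662.6+2,-105.9+3,145),-27.1)
wlook(imaging,'w15',183)"
```

```text
t 18.85 tcp [362.3 279.7 160.1] jaw -45.2 tilt 0.29 F [ 0.9  0.7 -0.9] op 0.557 q [0.65 0.18 2.05 0.   0.9  1.44]
ay total -18.1
shift mm in tool axes (after turn) [203.   14.4 443.4]
blob px [312. 319.] bbox [245 245 134 146] zpct [142.1 186.8 190.4 190.8] n 4136 circ [360.3 276.6] d 71.2 rect [360.2 277.1] [55.1 50.7] 44.8
```

View pics/w15.png

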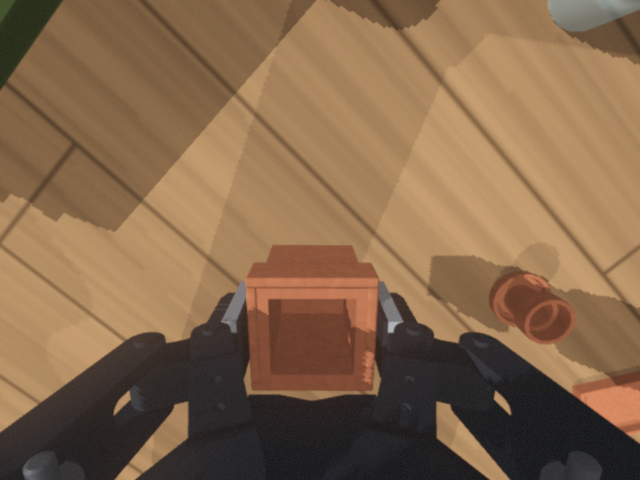

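send_rows --pt "0 0 0 0 -6.1 0" --pt "0 0 0 0 -6 0" --pt "0 0 0 0 -6 0" --pt "0.01 0 0.02 0 0 0" --pt "0.015 0 0.035 0 0 0" --pt "0.018 0 0.04 0 0 0" --pt "0.02 0 0.042 0 0 0" --pt "0.02 0 0.042 0 0 0"

```text
clock: 19.7
eef_pos: [482.5, 121.6, 155.4]
tcp_rot: [-1.572, -0.001, -2.044]
contact_force: [0.1, 0.9, -1.2]
opening: 0.554
```

send_rows --pt "0.02 0 0.042 0 0 0" --pt "0.02 0 0.042 0 0 0" --pt "0.02 0.002 0.042 0 0 0" --pt "0.02 0.004 0.042 0 0 0" --pt "0.018 0.004 0.04 0 0 0" --pt "0.013 0.002 0.032 0 0 0" --pt "0.007 0.002 0.018 0 0 0" --pt "0 0 0 0 0 0"

```text
clock: 20.5
eef_pos: [658.8, -101.5, 140.3]
tcp_rot: [-1.572, -0.001, -2.046]
contact_force: [-0.1, 0.6, -1.1]
opening: 0.56
```

```bash
python3 -c "
from h import *; from rig import r,imaging
wlook(imaging,'w16',12)
need(r,(662.6+2,-105.9+3,75),-27.1)"
```

```text
blob px [314. 295.] bbox [245 183 134 208] zpct [  3.9 157.4 170.4 170.9] n 1213 circ [ 664.7 -102.5] d 92.5 rect [ 664.9 -102.2] [64.1 68.2] 62.7
blob px [ 98. 311.] bbox [ 34 276 135  77] zpct [ 3.1  4.6 12.7 13.6] n 2184 circ [457. -90.] d 125.7 rect [457.  -89.8] [ 68.8 107.1] 60.5
t 20.55 tcp [ 657.6 -100.1  140.6] jaw -27.2 tilt 0.17 F [-0.8  0.7 -1.3] op 0.549 q [-0.15  0.51  1.61  0.    1.02  0.32]
ay total -0.1
shift mm in tool axes (after turn) [-0.8 65.5  7.7]
```

View pics/w16.png

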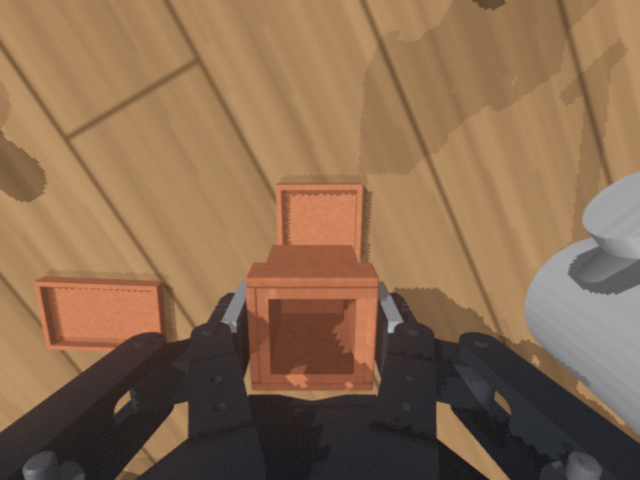

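```bash
python3 -c "
from h import *; from rig import r
f=dict(np.load('pics/top0.npz')); P=cloud(f).reshape(-1,3); P=P[(P[:,2]>30)&(P[:,2]<400)]
d=np.hypot(P[:,0]-664.7,P[:,1]+102.6)
i=np.argsort(d)
for k in (0,20,100,300): print(P[i[k]].round(),d[i[k]].round())
need(r,(664.7,-102.6,76),-27.2)
"
```

```text
[ 782. -134.  142.] 121.0
[ 785. -135.  148.] 124.0
[ 795. -133.  161.] 134.0
[ 808. -164.  125.] 156.0
t 20.55 tcp [ 657.6 -100.1  140.6] jaw -27.2 tilt 0.17 F [-0.8  0.7 -1.3] op 0.549 q [-0.15  0.51  1.61  0.    1.02  0.32]
ay total -0.0
shift mm in tool axes (after turn) [-1.1 64.5  7.6]
```

send_rows --pt "-0.0005 0.01 0.005 0 0 0" --pt "0 0.02 0 0 0 0" --pt "0 0.02 0 0 0 0" --pt "0 0.01 0 0 0 0" --pt "0 0.004 0 0 0 0" --pt "0 0 0 0 0 0" --pt "0 0 0 0 0 0"

```text
clock: 21.25
eef_pos: [663.5, -101.1, 79.6]
tcp_rot: [-1.57, 0.0, -2.044]
contact_force: [-0.5, -0.8, -2.1]
opening: 0.559
```

```bash
python3 -c "
from h import *; from rig import r,imaging
wlook(imaging,'w17',12)
need(r,(664.7,-102.6,26.6),-27.2)
"
```

```text
blob px [313. 297.] bbox [245 199 134 192] zpct [  3.9  96.7 109.7 110.2] n 1635 circ [670.7 -91.3] d 77.9 rect [670.9 -90.8] [39.9 68. ] 62.9
blob px [ 50. 352.] bbox [  0 314 125  91] zpct [  3.1   4.5  12.6 140. ] n 1695 circ [463.9 -93.7] d 114.8 rect [464.2 -93.7] [70.2 92.3] 59.8
t 21.3 tcp [ 663.7 -101.2   79.8] jaw -27.1 tilt 0.08 F [ 0.6 -0.3 -0.5] op 0.558 q [-0.15  0.58  1.64  0.    0.92  0.32]
ay total 0.1
shift mm in tool axes (after turn) [ 0.8 53.2  1.5]
```

View pics/w17.png

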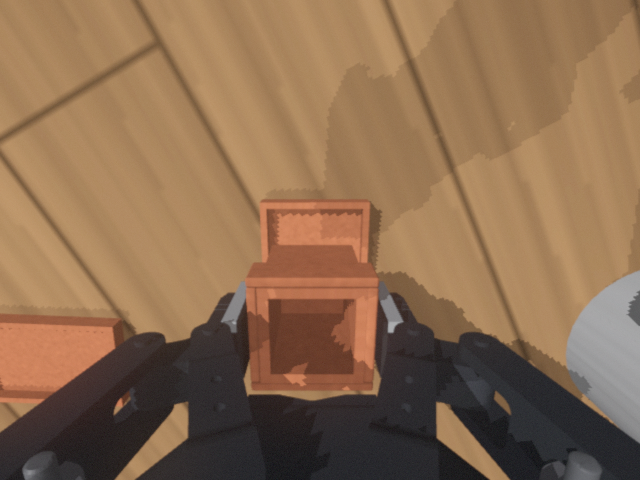

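send_rows --pt "0.0008 0.01 0.0015 0 0 0" --pt "0 0.015 0 0 0 0" --pt "0 0.013 0 0 0 0" --pt "0 0.007 0 0 0 0" --pt "0 0.003 0 0 0 0" --pt "0 0.0015 0 0 0 0" --pt "0 0.001 0 0 0 0" --pt "0 0 0 0 0 0"

```text
clock: 22.1
eef_pos: [664.3, -102.7, 28.7]
tcp_rot: [-1.57, 0.0, -2.044]
contact_force: [-0.4, -0.2, -0.7]
opening: 0.556
```

send_rows --pt "0 0.0006 0 0 0 0" --pt "0 0.0006 0 0 0 0" --pt "0 0.0004 0 0 0 0" --pt "0 0 0 0 0 0"

```text
clock: 22.5
eef_pos: [664.0, -102.7, 26.8]
tcp_rot: [-1.571, 0.0, -2.044]
contact_force: [-0.0, 0.1, -1.2]
opening: 0.556
```

send_rows --pt "0 0.0005 0 0 0 0" --pt "0 0.0004 0 0 0 0" --pt "0 0 0 0 0 0"

```text
clock: 22.8
eef_pos: [664.1, -102.7, 26.7]
tcp_rot: [-1.571, 0.0, -2.044]
contact_force: [-3.8, 1.4, 7.4]
opening: 0.559
```

send_rows --pt "0 0 0 0 0 0" --pt "0 0 0 0 0 0" --pt "0 0 0 0 0 0" --pt "0 0 0 0 0 0" --pt "0 0 0 0 0 0" --pt "0 -0.005 0 0 0 0" --pt "0 -0.025 0 0 0 0" --pt "0 -0.04 0 0 0 0" --gripper 1

```text
clock: 23.6
eef_pos: [662.1, -102.4, 94.4]
tcp_rot: [-1.576, -0.002, -2.044]
contact_force: [1.1, 1.0, -0.7]
opening: 0.999
```

send_rows --pt "0 -0.03 0 0 0 0" --pt "0 -0.005 0 0 0 0" --pt "0 0 0 0 0 0"

```text
clock: 23.9
eef_pos: [664.8, -102.8, 132.4]
tcp_rot: [-1.568, 0.001, -2.044]
contact_force: [-0.3, 0.4, -1.2]
opening: 0.994
```

```bash
python3 -c "
from h import *; from rig import r,imaging
wlook(imaging,'w18',56)
wan(dict(np.load('pics/w18.npz')),12)
need(r,(371.6+2.3,-294.5+1.8,140),60.8)
"
```

```text
blob px [311. 233.] bbox [267 186  89  97] zpct [ 4.  19.8 56.9 57.5] n 2907 circ [ 663.5 -103.6] d 66.7 rect [ 663.8 -103.4] [48.3 47.9] 62.8
blob px [311. 233.] bbox [267 186  89  97] zpct [ 4.  19.8 56.9 57.5] n 2726 circ [ 663.9 -104.4] d 94.9 rect [ 664.2 -103.7] [68.6 68.1] 62.8
blob px [ 84. 318.] bbox [ 18 282 136  80] zpct [  3.2   4.6  12.6 172. ] n 2193 circ [457.1 -89.8] d 125.5 rect [456.8 -89.9] [ 69.  106.4] 60.1
t 23.95 tcp [ 663.8 -102.6  130.8] jaw -27.1 tilt 0.0 F [ 0.1  0.2 -0. ] op 0.998 q [-0.16  0.52  1.61  0.    1.01  0.32]
ay total -87.9
shift mm in tool axes (after turn) [-160.3   -9.2 -307.4]
```

View pics/w18.png

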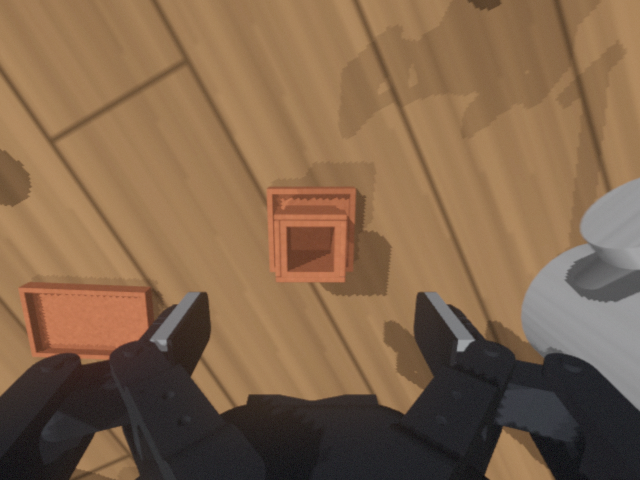

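send_rows --pt "0 -0.003 0 0 -8 0" --pt "0 -0.003 0 0 -8 0" --pt "0 -0.003 0 0 -8 0" --pt "0 0 0 0 -8 0" --pt "0 0 0 0 -8 0" --pt "0 0 0 0 -8 0" --pt "0 0 0 0 -8 0" --pt "0 0 0 0 -8 0"

```text
clock: 24.75
eef_pos: [662.8, -102.4, 137.6]
tcp_rot: [-1.573, 0.002, -0.921]
contact_force: [-0.1, 0.1, -0.7]
opening: 1.001
```

send_rows --pt "0 0 0 0 -8 0" --pt "0 0 0 0 -8 0" --pt "0 0 0 0 -7.9 0" --pt "-0.01 0 -0.019 0 0 0" --pt "-0.02 0 -0.038 0 0 0" --pt "-0.022 0 -0.042 0 0 0" --pt "-0.022 0 -0.042 0 0 0" --pt "-0.022 0 -0.042 0 0 0"

```text
clock: 25.55
eef_pos: [488.2, -215.6, 138.1]
tcp_rot: [-1.571, 0.003, -0.509]
contact_force: [0.4, -0.4, 0.4]
opening: 0.999
```

send_rows --pt "-0.022 0 -0.042 0 0 0" --pt "-0.02 0 -0.038 0 0 0" --pt "-0.014 0 -0.028 0 0 0" --pt "-0.008 0 -0.016 0 0 0" --pt "0 0 0 0 0 0" --pt "0 0 0 0 0 0"

```text
clock: 26.15
eef_pos: [374.1, -292.1, 139.0]
tcp_rot: [-1.57, 0.002, -0.511]
contact_force: [0.7, 0.6, 0.3]
opening: 0.997
```

```bash
python3 -c "
from h import *; from rig import r,imaging
wlook(imaging,'w19',48)
need(r,(371.6+2.3,-294.5+1.8,18),60.8)
"
```

```text
blob px [308. 233.] bbox [273 175  68 117] zpct [ 3.6 41.  49.1 49.6] n 3653 circ [ 370.5 -293.9] d 94.6 rect [ 370.6 -293.6] [45.7 84.3] 61.1
t 26.2 tcp [ 374.7 -292.   139.2] jaw 60.8 tilt 0.07 F [-0.2  0.2  0.1] op 0.998 q [-0.67  0.24  2.03  0.    0.87 -1.73]
ay total -0.0
shift mm in tool axes (after turn) [ -0.2 121.2  -1. ]
```

View pics/w19.png

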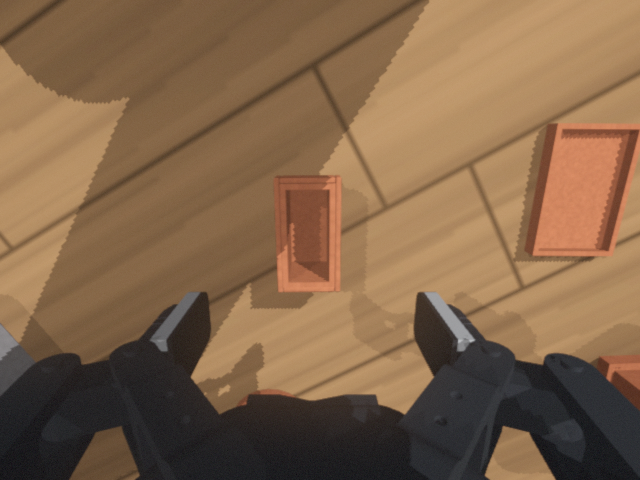

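send_rows --pt "-0.0016 0.008 -0.002 0 0 0" --pt "0 0.02 0 0 0 0" --pt "0 0.028 0 0 0 0" --pt "0 0.028 0 0 0 0" --pt "0 0.02 0 0 0 0" --pt "0 0.012 0 0 0 0" --pt "0 0.005 0 0 0 0" --pt "0 0 0 0 0 0"

```text
clock: 27.0
eef_pos: [372.2, -293.1, 18.4]
tcp_rot: [-1.571, 0.001, -0.51]
contact_force: [1.5, 0.3, 0.4]
opening: 1.002
```

```bash
python3 -c "
from h import *; from rig import r,imaging
wlook(imaging,'w20',48)
need(r,(372,-293,18),60.8)
"
```

```text
blob px [308. 300.] bbox [241 206 134 195] zpct [ 3.8 38.3 49.  49.5] n 10406 circ [ 365.  -290.1] d 83.2 rect [ 365.5 -290.8] [45.7 74. ] 61.2
t 27.05 tcp [ 372.5 -293.4   19. ] jaw 60.8 tilt 0.01 F [ 0.3  0.4 -0.6] op 1.001 q [-0.67  0.45  2.1   0.    0.59 -1.73]
ay total 0.0
shift mm in tool axes (after turn) [-0.6  1.   0.1]
```

View pics/w20.png

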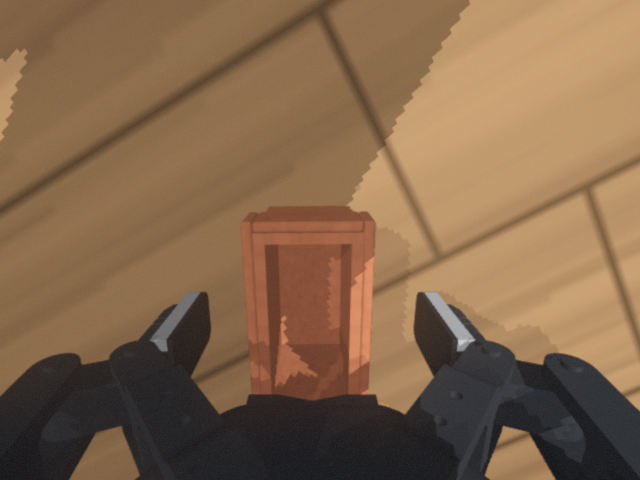

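send_rows --pt "0 0 -0.001 0 0 0" --pt "0 0 0 0 0 0" --pt "0 0 0 0 0 0" --pt "0 0 0 0 0 0" --pt "0 0 0 0 0 0" --pt "0 0 0 0 0 0" --pt "0 0 0 0 0 0" --pt "0 0 0 0 0 0" --gripper 0 --squeeze 30

```text
clock: 27.85
eef_pos: [372.0, -294.7, 19.6]
tcp_rot: [-1.571, -0.001, -0.51]
contact_force: [-1.3, 0.3, 4.7]
opening: 0.532
```

```bash
python3 -c "
from h import *; from rig import r,imaging
need(r,(372,-293,18),60.8)
"
```

```text
t 27.85 tcp [ 372.  -294.7   19.6] jaw 60.8 tilt 0.07 F [-1.3  0.3  4.7] op 0.532 q [-0.67  0.45  2.1  -0.    0.59 -1.73]
ay total -0.0
shift mm in tool axes (after turn) [-0.9  1.6  1.4]
```

send_rows --pt "0 -0.005 0 0 0 0" --pt "0 -0.02 0 0 0 0" --pt "0 -0.03 0 0 0 0" --pt "0 -0.03 0 0 0 0" --pt "0 -0.02 0 0 0 0" --pt "0 -0.01 0 0 0 0" --pt "0 0 0 0 0 0"

```text
clock: 28.55
eef_pos: [372.2, -294.8, 135.1]
tcp_rot: [-1.571, -0.003, -0.51]
contact_force: [-0.8, -0.1, -0.5]
opening: 0.535
```

```bash
python3 -c "
from h import *; from rig import r,imaging
need(r,(454.8+1,-92.9+1.5,130),60.4)
wlook(imaging,'w21',163)
"
```

```text
t 28.55 tcp [ 372.2 -294.8  135.1] jaw 60.8 tilt 0.15 F [-0.8 -0.1 -0.5] op 0.535 q [-0.67  0.25  2.04 -0.    0.86 -1.73]
ay total 0.4
shift mm in tool axes (after turn) [-27.8   4.9 218.1]
blob px [312. 299.] bbox [245 204 133 197] zpct [119.3 154.3 164.4 164.9] n 10650 circ [ 365.9 -291. ] d 85.0 rect [ 366.6 -291.7] [46.4 76. ] 60.9
```

View pics/w21.png

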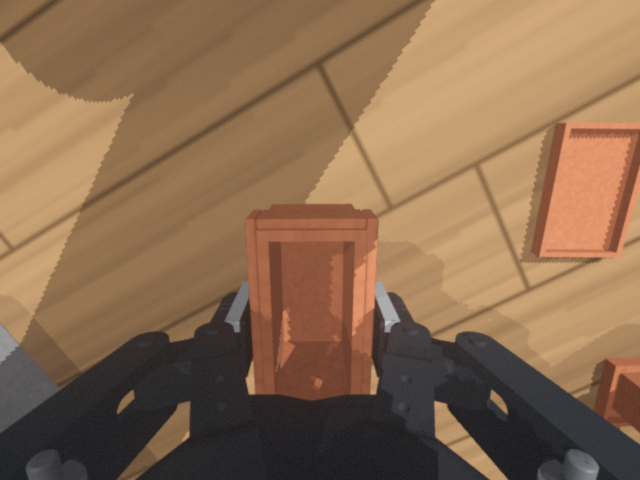

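send_rows --pt "-0.002 0 0.02 0 0.4 0" --pt "-0.005 0 0.038 0 0 0" --pt "-0.006 0 0.042 0 0 0" --pt "-0.006 0 0.042 0 0 0" --pt "-0.005 0.002 0.038 0 0 0" --pt "-0.003 0.003 0.026 0 0 0" --pt "-0.001 0 0.012 0 0 0" --pt "0 0 0 0 0 0"

```text
clock: 29.4
eef_pos: [454.7, -89.9, 127.9]
tcp_rot: [-1.571, 0.002, -0.515]
contact_force: [0.5, -1.3, -1.0]
opening: 0.535
```

```bash
python3 -c "
from h import *; from rig import r,imaging
need(r,(454.8+1,-92.9+1.5,75),60.4)
wlook(imaging,'w22',12)
"
```

```text
t 29.4 tcp [454.7 -89.9 127.9] jaw 60.5 tilt 0.11 F [ 0.5 -1.3 -1. ] op 0.535 q [-0.2   0.24  2.06 -0.    0.84 -1.25]
ay total 0.1
shift mm in tool axes (after turn) [ 1.8 52.9 -0.7]
blob px [541.  95.] bbox [484  55 117  84] zpct [ 4.3 34.  50.7 51.5] n 1550 circ [445.5  86.8] d 54.0 rect [444.6  81.9] [43.6 52.6] 76.8
blob px [312. 283.] bbox [245 163 134 237] zpct [  4.4 139.5 157.2 157.7] n 972 circ [424.9 -73.7] d 73.3 rect [424.5 -73.6] [65.9 33.7] 60.5
blob px [442. 424.] bbox [434 401  22  51] zpct [  4.   13.1  56.1 214.4] n 177 circ [668.1 -73.5] d 31.8 rect [668.7 -72.2] [ 6.4 31.8] 66.3
```

View pics/w22.png

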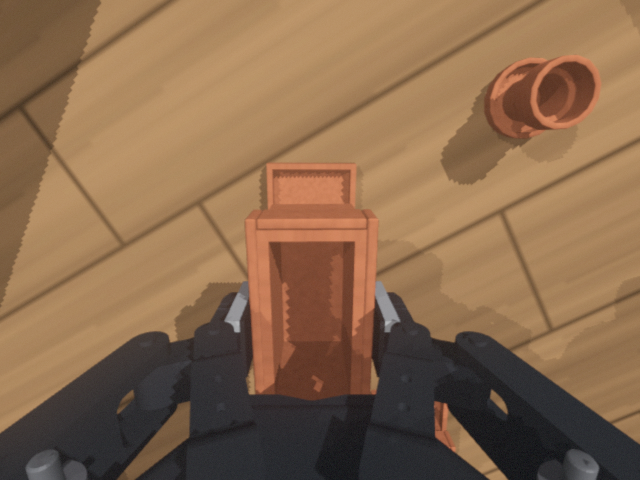

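send_rows --pt "0.0027 0.01 -0.0005 0 0 0" --pt "0 0.02 0 0 0 0" --pt "0 0.025 0 0 0 0" --pt "0 0.02 0 0 0 0" --pt "0 0.012 0 0 0 0" --pt "0 0.005 0 0 0 0" --pt "0 0 0 0 0 0"

```text
clock: 30.15
eef_pos: [456.7, -93.1, 36.4]
tcp_rot: [-1.571, 0.001, -0.518]
contact_force: [0.2, 1.0, -1.5]
opening: 0.536
```

```bash
python3 -c "
from h import *; from rig import r,imaging
need(r,(456.7,-91.8,24),60.4)
wlook(imaging,'w23',12)
"
```

```text
t 30.15 tcp [456.7 -93.1  36.4] jaw 60.3 tilt 0.06 F [ 0.2  1.  -1.5] op 0.536 q [-0.2   0.41  2.11 -0.    0.62 -1.26]
ay total -0.1
shift mm in tool axes (after turn) [-0.6 12.4  1.2]
blob px [615.  76.] bbox [580   9  60 122] zpct [ 3.5  9.5 17.5 20.4] n 3112 circ [444.2  81.3] d 50.8 rect [441.2  70.3] [22.7 50.8] 74.9
blob px [313. 278.] bbox [245 169 139 231] zpct [ 4.3 43.2 65.6 66.2] n 2075 circ [434.9 -79.3] d 86.5 rect [434.3 -79.1] [66.6 56.8] 59.6
```

View pics/w23.png

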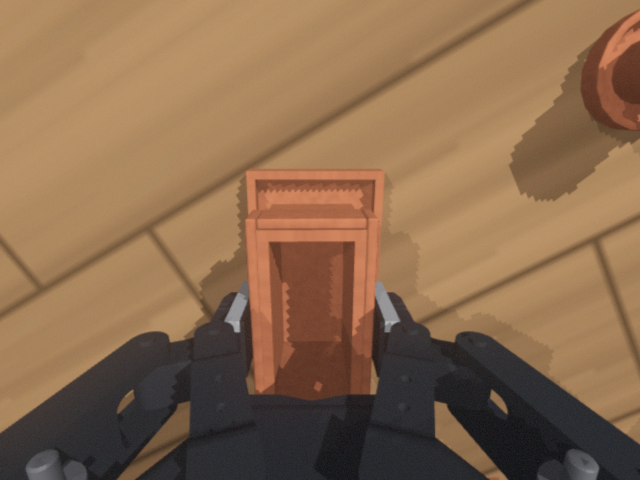

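send_rows --pt "-0.0006 0.004 0.0012 0 0 0" --pt "0 0.004 0 0 0 0" --pt "0 0.002 0 0 0 0" --pt "0 0.001 0 0 0 0" --pt "0 0.0005 0 0 0 0" --pt "0 0 0 0 0 0"

```text
clock: 30.8
eef_pos: [457.1, -91.3, 25.4]
tcp_rot: [-1.571, 0.0, -0.517]
contact_force: [0.3, -0.0, -1.9]
opening: 0.535
```

send_rows --pt "0 0.0005 0 0 0 0" --pt "0 0.0005 0 0 0 0" --pt "0 0 0 0 0 0"

```text
clock: 31.1
eef_pos: [457.1, -91.3, 24.3]
tcp_rot: [-1.571, 0.0, -0.517]
contact_force: [0.0, 0.0, -1.2]
opening: 0.535
```

send_rows --pt "0 0.0005 0 0 0 0" --pt "0 0.0005 0 0 0 0" --pt "0 0 0 0 0 0"

```text
clock: 31.4
eef_pos: [457.1, -91.3, 23.7]
tcp_rot: [-1.571, 0.0, -0.517]
contact_force: [-1.6, 0.2, 5.3]
opening: 0.531
```

send_rows --pt "0 0 0 0 0 0" --pt "0 0 0 0 0 0" --pt "0 0 0 0 0 0" --pt "0 0 0 0 0 0" --pt "0 0 0 0 0 0" --pt "0 -0.005 0 0 0 0" --pt "0 -0.025 0 0 0 0" --pt "0 -0.04 0 0 0 0" --gripper 1

```text
clock: 32.2
eef_pos: [455.4, -91.0, 92.8]
tcp_rot: [-1.572, 0.004, -0.517]
contact_force: [1.0, 0.4, -0.1]
opening: 0.999
```

send_rows --pt "0 -0.035 0 0 0 0" --pt "0 -0.01 0 0 0 0" --pt "0 0 0 0 0 0"

```text
clock: 32.5
eef_pos: [458.3, -91.6, 140.1]
tcp_rot: [-1.57, -0.004, -0.517]
contact_force: [-0.6, -0.6, -0.9]
opening: 1.0
```

```bash
python3 -c "
from h import *; from rig import r,imaging
wlook(imaging,'w24',52)
wan(dict(np.load('pics/w24.npz')),12)
need(r,(245,-575,231))
"
```

```text
blob px [530.  89.] bbox [477  50 109  82] zpct [ 4.3 33.9 50.7 51.4] n 1559 circ [445.3  85.8] d 42.5 rect [445.4  85.8] [42.1 40.1] 60.4
blob px [310. 221.] bbox [267 155  87 137] zpct [ 4.2 12.7 52.9 53.5] n 3805 circ [455.4 -90.5] d 94.0 rect [455.4 -90.5] [45.9 84. ] 60.7
blob px [530.  89.] bbox [477  50 109  82] zpct [ 4.3 33.9 50.7 51.4] n 1455 circ [445.4  87. ] d 54.4 rect [443.6  82.7] [43.4 52.9] 68.1
blob px [310. 221.] bbox [267 155  87 137] zpct [ 4.2 12.7 52.9 53.5] n 4679 circ [455.  -90.6] d 122.0 rect [455.  -90.9] [ 66.1 103.6] 60.3
blob px [398. 389.] bbox [369 373  65  41] zpct [  2.    9.9  29.7 219.5] n 802 circ [633.3 -96. ] d 58.1 rect [639.7 -99.2] [56.7 29.7] 62.2
blob px [ 88. 457.] bbox [ 70 432  31  47] zpct [ 1.9  7.1 12.4 13.2] n 278 circ [ 553.3 -411. ] d 62.5 rect [ 558.3 -408.4] [12.9 62.5] 28.0
t 32.55 tcp [457.3 -91.4 138.7] jaw 60.4 tilt 0.08 F [-0.6 -1.5  0.3] op 0.997 q [-0.2   0.23  2.05 -0.    0.86 -1.25]
shift mm in tool axes (after turn) [  54.6  -92.5 -525.3]
```

View pics/w24.png

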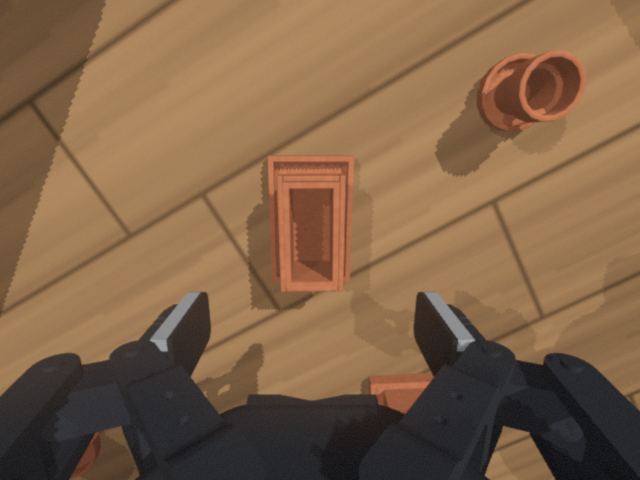

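send_rows --pt "0 -0.03 0 0 0 0" --pt "0 -0.04 0 0 0 0" --pt "0 -0.02 -0.02 0 0 0" --pt "0.004 0 -0.035 0 0 0" --pt "0.004 0 -0.04 0 0 0" --pt "0.004 0 -0.04 0 0 0" --pt "0.004 0 -0.04 0 0 0" --pt "0.004 0 -0.04 0 0 0"

```text
clock: 33.35
eef_pos: [366.7, -288.9, 226.5]
tcp_rot: [-1.57, 0.003, -0.517]
contact_force: [1.6, 0.0, 0.4]
opening: 1.002
```

send_rows --pt "0.004 0 -0.04 0 0 0" --pt "0.004 0 -0.04 0 0 0" --pt "0.004 0 -0.04 0 0 0" --pt "0.004 0 -0.04 0 0 0" --pt "0.004 0 -0.04 0 0 0" --pt "0.004 0 -0.03 0 0 0" --pt "0 0 -0.015 0 0 0" --pt "0 0 0 0 0 0"

```text
clock: 34.15
eef_pos: [266.8, -513.4, 226.4]
tcp_rot: [-1.569, 0.002, -0.519]
contact_force: [-0.0, 1.0, -0.5]
opening: 0.998
```

```bash
python3 - <<'E'
from h import *; from rig import r,imaging
need(r)
f=imaging.grab_frame("top"); g=imaging.grab_frame("side")
cv2.imwrite("pics/top1.png",f["frame"][:,:,::-1]); cv2.imwrite("pics/side1.png",g["frame"][:,:,::-1])
P=cloud(f); m=mask(f).astype(np.uint8); n,l,s,c=cv2.connectedComponentsWithStats(m)
for k,px,zs in [("small",(445.9,86.5),50),("large",(530.8,-428.5),66),("square",(662.6,-105.9),56),("oblong",(454.8,-92.9),52)]:
    d=np.hypot(P[...,0]-px[0],P[...,1]-px[1])<75
    sel=(m>0)&d&(abs(P[...,2]-zs)<5); v,u=np.nonzero(sel)
    W=toplane(f,np.c_[u,v],zs)[:,:2].astype(np.float32)
    sl=(m>0)&d&(P[...,2]>8)&(P[...,2]<17); v,u=np.nonzero(sl); S=toplane(f,np.c_[u,v],12)[:,:2].astype(np.float32)
    print(k,"z",np.median(P[...,2][sel]).round(1),"rect",[np.round(q,1) for q in cv2.minAreaRect(W)],"circ",[np.round(q,1) for q in cv2.minEnclosingCircle(W)],"saucer",px)
# bystanders compare
f0=dict(np.load("pics/top0.npz"))
for nm,(u0,u1,v0,v1) in dict(jar=(180,230,160,205),mug=(75,150,205,260)).items():
    a=f0["frame"][v0:v1,u0:u1].astype(int); b=f["frame"][v0:v1,u0:u1].astype(int); print(nm,abs(a-b).mean().round(2), (abs(a-b).max(2)>40).sum())
E
```

```text
t 34.15 tcp [ 266.8 -513.4  226.4] jaw 60.3 tilt 0.16 F [-0.   1.  -0.5] op 0.998 q [-1.09  0.29  1.74 -0.    1.12 -2.15]
small z 48.6 rect [array([446.4,  85.3]), array([39.7, 39.5]), np.float64(1.7)] circ [array([445.7,  85.6]), np.float64(20.6)] saucer (445.9, 86.5)
large z 64.8 rect [array([ 531.6, -429.3]), array([62.7, 64.6]), np.float64(43.8)] circ [array([ 531.4, -428.3]), np.float64(33.7)] saucer (530.8, -428.5)
square z 54.9 rect [array([ 661.9, -106.1]), array([47.7, 48. ]), np.float64(63.5)] circ [array([ 662. , -105.9]), np.float64(32.8)] saucer (662.6, -105.9)
oblong z 51.0 rect [array([455.6, -92.6]), array([45.9, 83.9]), np.float64(60.6)] circ [array([455.5, -93.4]), np.float64(46.3)] saucer (454.8, -92.9)
jar 1.86 0
mug 1.36 0
```

View pics/top1.png

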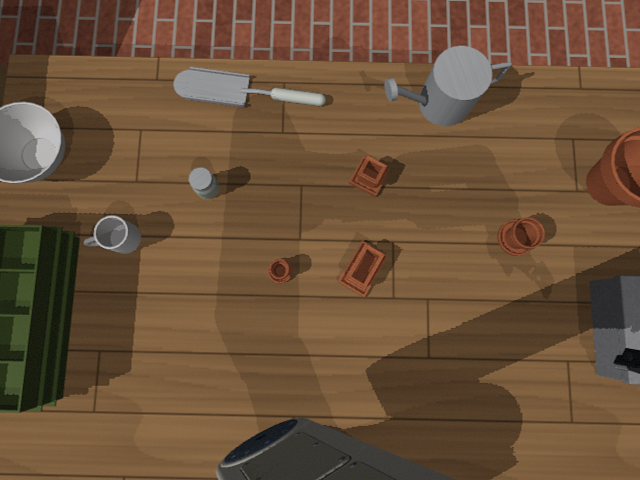

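View pics/side1.png

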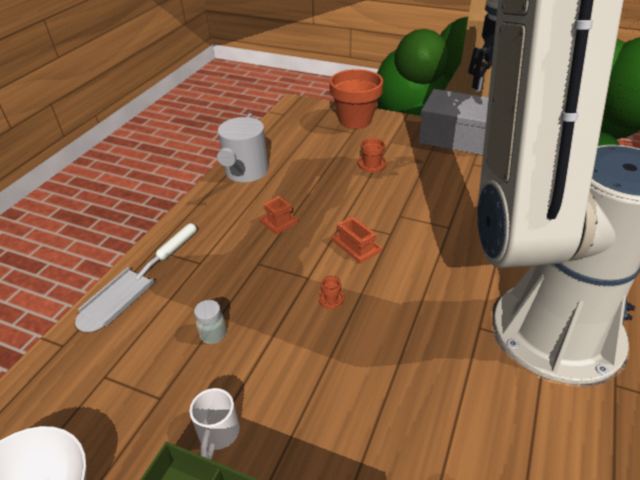

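All four pots stand in their own saucers: small at (281,270), large at (520,236), square at (370,175) and oblong at (363,268) in the top view. The jar and mug haven't moved and the gripper is clear, so I'm handing in.

```bash
python3 -c "
from rig import r
print(r.sign_off())"
```

```text
the job is handed in; nothing more can be done
None
```

I picked up the four pots by their rim bands in the order listed (small, large, square, oblong). Each was lowered onto its own saucer until the wrist force showed light contact, about 4–19 N, then released. I handed the job in at about 34 s of the 112 s allowed.

- **Position:** from the top camera, each pot's centre is within about 1 mm of its saucer's centre.
- **Height:** the wrist camera puts the rims at about 50.6, 66.5, 56.9 and 52.9 mm. They should be 50, 66, 56 and 52 mm for pots flat on the saucer floors. The top camera's medians were 1–1.4 mm lower than these values, within its noise.
- **Alignment:** in the wrist camera, the square pot matches its saucer's angle (62.8° for both) and the oblong pot is within 0.4° (60.7° against 60.3°).
- **Bystanders:** the top view of the jar and mug is unchanged from the start. The gripper finished open and clear of everything.

The two cameras disagreed by about 2–4 mm in absolute position, close to the stated calibration error. I allowed for this during the grasps and placings. No check failed.

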